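# Change the pattern roller of a bench embosser

### The job

Change the pattern roller of the bench embosser: lift off its finger guard, fit the ringed roller from the rack into the machine's bearings, and put the fluted roller that came out of the machine into the rack place which the ringed one has left, using the empty rest on the set-down board to park a roller on the way. Then put the guard back as it was, its two rear hooks over the rear rail and lying level on both bearing cheeks. Rollers may only rest by their axle ends, never with the rubber face on the table or a board; leave the knobbed roller and the things at the back of the table alone.

Things in the scene. Friction and masses are not known exactly. Their poses are not given: they have to be found in the camera images.
- fluted_centre (a point): Fluted roller (straight ribs along it); starts in the embosser, seen between the guard's rods. Origin: its centre, on the axis. x: along the axle; y, z turn as it rolls. 150 mm long in all: grey rubber face 48 mm across and 76 mm long in the middle, each side a collar 24 mm across, 12 mm long, then bare steel axle 12 mm across. 0.3 kg. Grip from above across the face, at mid-length.
- ringed_centre (a point): Ringed roller (five broad rings round it); starts in either rack place. Origin: its centre, on the axis. x: along the axle; y, z turn as it rolls. 150 mm long in all: grey rubber face 48 mm across and 76 mm long in the middle, each side a collar 24 mm across, 12 mm long, then bare steel axle 12 mm across. 0.3 kg. Grip from above across the face, at mid-length.
- knobbed_centre (a point): Knobbed roller (rows of round bumps); stays in its rack place. Origin: its centre, on the axis. x: along the axle; y, z turn as it rolls. 150 mm long in all: grey rubber face 48 mm across and 76 mm long in the middle, each side a collar 24 mm across, 12 mm long, then bare steel axle 12 mm across. 0.3 kg. Grip from above across the face, at mid-length.
- guard_handle (a point): Loose aluminium guard, 0.25 kg, 130 x 118 mm, over the embosser's roller at the start. Origin: centre of its black bar handle, 76 (x) x 14 (y) x 16 mm. z up. Legs reach 107 mm below it (it stands on them on a flat surface); rear ones at y = +52 mm are hooks, open down, 22 mm wide inside. Straps 50 mm below it lie on the cheek tops. On or off: straight up or down for 80 mm.
- embosser_seat (a point): Bearing seat of the fixed grey embosser (150 x 134 mm, small crank at -x): centre of a seated roller, 106 mm above the table; x along its axle, z up. The cheeks, 10 mm thick, centred at x = +/-61 mm, have slots 15 mm wide, flared to 31 mm, open at the top, which is 12 mm above this point. 6 mm endplay. The guard in place has its handle 62 mm straight above this point, axes parallel.
- embosser_rail (a point): Middle of the embosser's rear rail, a bar 10 mm across along x, 52 mm towards +y of embosser_seat and 38 mm lower, running between the two cheeks (x = +/-56 mm). The guard's two hooks (at x = +/-46 mm) straddle it, not quite touching, when the guard lies on the cheeks.
- rack_seat_left (a point): The +y roller place of the fixed wooden rack (150 x 165 mm): centre of a roller seated there, 106 mm above the table, x along its axle, z up. Slots and plates as on the embosser. The two places are 95 mm apart along y.
- rack_seat_right (a point): The -y roller place of the rack; otherwise as rack_seat_left.
- board_rest (a point): The single roller rest on the fixed wooden set-down board (150 x 270 mm), empty at the start: centre of a roller seated there, 106 mm above the table, x along its axle, z up. Slots and plates as on the embosser.
- board_felt (a point): Centre of the empty, flat grey felt field (138 x 136 mm) on the same board, its top 40 mm above the table, 150 mm from the rest towards the board's -y; room for the guard. Axes parallel to board_rest.

How it is judged:
By the outcome, as a careful person would: the job done as asked, in the order asked, and still so for the second after the job is handed in, with the robot touching nothing.
It also fails if it takes over 144 s, if anything falls off the work surface, if the arm or the gripper's body presses on something with over 40 N, if the wrist force passes 120 N, or if a joint passes its speed limit or range.

### The arm

A 6-joint arm with a two-finger parallel gripper is mounted at the origin on a cart in front of the work surface, level with it; the furniture and walls round the work are solid. World frame = base frame: x ahead of the robot, y to its left, z up, the work surface at z = 0. Lengths are in mm, angles in rad, forces in N, time in s.
With the tool pointing down it reaches from about 300 to 775 mm from the base axis. Payload 14.6 kg.
Tool frame: the origin (TCP) lies midway between the tips of the shut fingers; the grasp point (between the pads) lies 19 mm behind it; z points along the fingers, y is the direction in which the jaws open and shut (so a half turn about z gives the same grasp; the last joint's range is limited). The gripper opens to 94 mm and grips with 3 to 60 N. Pads are 16 mm wide; open, the fingers measure 119 mm over their backs; the gripper's body (75 mm by 177 mm) begins 78 mm behind the grasp point.
Start: joints at [1.128, 0.3, 1.521, -0, 1.321, -0.067], TCP at [201.856, 511.609, 205.446] pointing down, gripper open.
Joint ranges: [-3.03, 3.03], [-0.79, 2.21], [0.23, 2.52], [-1.04, 4.18], [0, 3.07], [-2.55, 2.55]. Speed limits (rad/s): [2.22, 2.22, 2.57, 3.14, 3.14, 3.14].

### API

Orientations are given as [roll, pitch, yaw] about the fixed x, y, z axes, in that order (R = Rz(yaw) Ry(pitch) Rx(roll)).
In Python, from cell import read_state, camera, get_calibration, sign_off gives the robot as it stands.
- The arm moves only by the tool carry_out, never from a script. Its argument "series" is a list of rows, each an object with "delta_pos": the shift along the world's x, y, z in mm, a list of three; "turn": the turn, a rotation vector about the world's x, y, z in rad, a list of three; "hand": the opening, from 0 (shut) to 1 (fully open). A call has 1 to 8 rows; each row is the pose to reach, as a shift and turn from the pose commanded when the call began; what a row does not reach only later rows make up. A row lasts 1/8 s, in which the tool goes at most 62.5 mm and 10.7 degrees, less where a joint would pass 70% of its speed; a pose out of reach is approached as far as the arm can. A call with a gripper value outside its range is refused whole. The fingers move at their own pace and stop on an object; "squeeze" is the grip in N (left out, the last holds). Time passes only in rows, so rows that repeat a pose let the fingers close. It gives the time, the measured TCP pose, the force and the opening at its end, in the units of the state.
- read_state(): the state, without advancing time (a new reading comes with each control period).
- camera(name): name is "scene" or "top" or "wrist"; returns the picture (400x640x3 uint8, red, green, blue); there is no depth.
- get_calibration(name): a dict with "intrinsics" (3x3 intrinsics, pixels), "k1" (the pictures are not rectified: a ray, as slopes to the right and down, at radius r is drawn at 1 + k1 r^2 times it, then the intrinsics apply), "pose" (4x4, takes a point from camera to world coordinates). Camera axes: x right, y down, z forward; pixel columns grow to the right and rows downward; lengths in mm; the calibration is good to about 2 mm. A picture is of the moment at which its call begins: read the wrist's pose just before it. get_calibration takes no time and is no camera call; for the wrist camera it gives the pose at the moment of the call.
- sign_off(): hands the job in, once; it reports no verdict.
The state is a dict: "clock": time; "joints": joint angles; "qd": joint speeds; "effort": joint torques, N m; "eef_pos": TCP position; "eef_rot": TCP orientation; "wrist_force": force on the tool from outside, world axes, zero at the start; "moment": the same for the moment, N m; "finger_gap": finger opening in mm.
Only numpy, scipy, OpenCV 4.12 (cv2) and the standard library are available. Lean on these libraries where they do the work, as an engineer would, in place of code of your own. Each camera call takes 0.05 s, during which the arm holds its last target.

## Working session

There is one attempt and no reset: what is moved stays moved. The work goes in short steps, Python scripts to look and compute and a tool call to move; the robot and the scene stay as the last step left them, time stands still between calls to the robot, and variables do not carry over. Pictures are saved under pics/ and viewed, and the job is handed in when it is done.

Besides the shell and the picture viewer there is one more tool, called after "Request:" in YAML: its name, and indented under it one key for each argument. carry_out: Moves the arm, as the interface text tells. Its arguments: {"type":"object","properties":{"series":{"type":"array"},"squeeze":{"type":"number"}},"required":["series"]}

```bash
mkdir -p pics; ls
python3 - <<'E'
from cell import *
import cv2,numpy as np
print(read_state())
for n in ["scene","top","wrist"]:
    c=get_calibration(n); print(n,np.round(c["intrinsics"],1).tolist(),c["k1"],np.round(c["pose"],3).tolist())
    cv2.imwrite(f"pics/{n}0.png",camera(n)[:,:,::-1])
E
```

```text
pics
{'clock': 0.0, 'joints': array([ 1.12841118e+00,  3.00471471e-01,  1.52156006e+00, -1.00850014e-05,
        1.32069792e+00, -6.66041324e-02]), 'qd': array([ 0.00046505,  0.00180924, -0.00082915,  0.00020982,  0.00057897,
       -0.0003306 ]), 'effort': array([-3.29980794e-04, -5.31811166e+01, -3.52729332e+01,  7.07349926e-02,
        2.45210849e-02, -1.16248375e-04]), 'eef_pos': array([201.74788883, 511.38880268, 204.89502011]), 'eef_rot': array([-3.14045773e+00, -6.59125740e-05,  2.76581410e+00]), 'wrist_force': array([ 1.24784646, -0.98626746,  0.44794524]), 'moment': array([-0.02706843, -0.06545263,  0.01167125]), 'finger_gap': 93.98024210137498}
scene [[382.5, 0.0, 318.8], [0.0, 382.5, 203.9], [0.0, 0.0, 1.0]] -0.023945511775864178 [[0.673, -0.494, 0.551, -56.1], [-0.74, -0.435, 0.513, -491.72], [-0.013, -0.753, -0.658, 766.419], [0.0, 0.0, 0.0, 1.0]]
top [[424.7, 0.0, 328.0], [0.0, 424.7, 199.1], [0.0, 0.0, 1.0]] -0.012648273161769827 [[0.017, -0.996, 0.086, 358.567], [-1.0, -0.019, -0.017, 20.51], [0.019, -0.086, -0.996, 1251.793], [0.0, 0.0, 0.0, 1.0]]
wrist [[329.1, 0.0, 318.2], [0.0, 329.1, 198.4], [0.0, 0.0, 1.0]] -0.013131926472224614 [[0.367, 0.906, 0.211, 140.722], [0.93, -0.357, -0.083, 535.335], [0.0, 0.226, -0.974, 384.116], [0.0, 0.0, 0.0, 1.0]]
```

View pics/scene0.png

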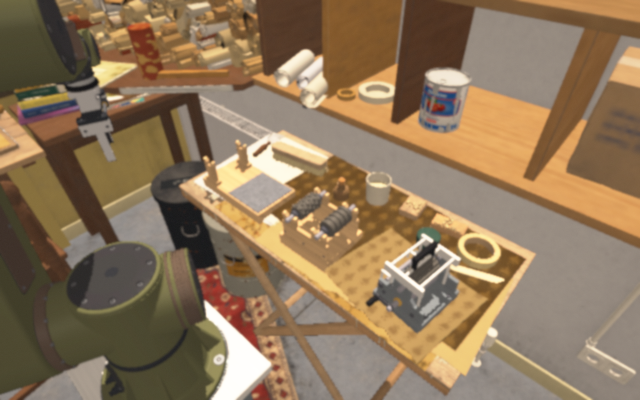

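View pics/top0.png

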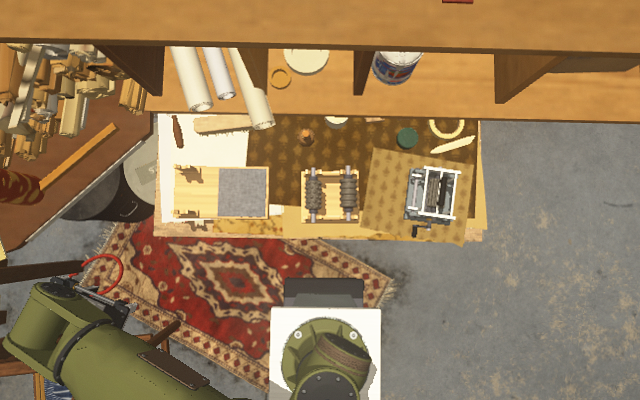

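View pics/wrist0.png

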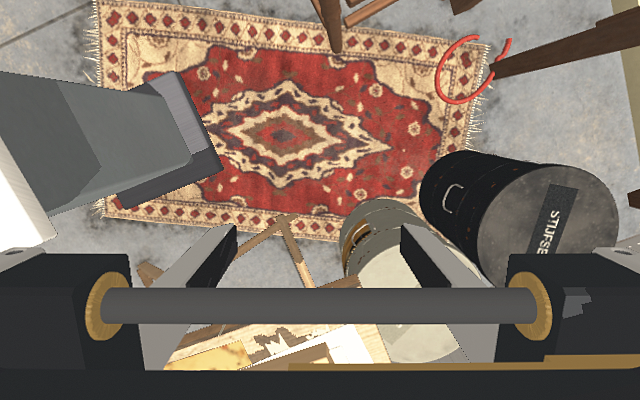

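The top view shows the board at (222,192), the rack at (330,195) and the embosser at (432,195). I'll enlarge these.

```bash
cat > h.py <<'E'
from cell import *
import cv2,numpy as np
def px2ray(c,u,v):
    K=c["intrinsics"];k=c["k1"]
    d=np.array([(u-K[0][2])/K[0][0],(v-K[1][2])/K[1][1]])
    s=d.copy()
    for _ in range(20): s=d/(1+k*(s@s))
    P=np.array(c["pose"]); return P[:3,3],P[:3,:3]@np.array([s[0],s[1],1.])
def at_z(c,u,v,z):
    o,r=px2ray(c,u,v); return o+r*(z-o[2])/r[2]
def proj(c,p):
    P=np.array(c["pose"]);q=P[:3,:3].T@(np.array(p,float)-P[:3,3]);s=q[:2]/q[2];s=s*(1+c["k1"]*(s@s));K=c["intrinsics"]
    return np.array([K[0][0]*s[0]+K[0][2],K[1][1]*s[1]+K[1][2]])
def crop(img,x0,y0,x1,y1,f,name):
    c=cv2.resize(img[y0:y1,x0:x1],None,fx=f,fy=f,interpolation=cv2.INTER_CUBIC)
    step=10
    for x in range((x0+9)//10*10,x1,step):
        cv2.line(c,(int((x-x0+.5)*f),0),(int((x-x0+.5)*f),6 if x%50 else 14),(0,0,255),1)
        if x%50==0 or f>=5: cv2.putText(c,str(x),(int((x-x0+.5)*f)-10,24),0,.4,(0,0,255),1)
    for y in range((y0+9)//10*10,y1,step):
        cv2.line(c,(0,int((y-y0+.5)*f)),(6 if y%50 else 14,int((y-y0+.5)*f)),(0,0,255),1)
        if y%50==0 or f>=5: cv2.putText(c,str(y),(10,int((y-y0+.5)*f)+4),0,.4,(0,0,255),1)
    cv2.imwrite("pics/"+name,c)
E
python3 - <<'E'
from h import *
i=cv2.imread("pics/top0.png")
crop(i,160,150,280,235,6.5,"a.png"); crop(i,290,150,370,230,7,"b.png"); crop(i,390,150,475,245,6,"c.png")
j=cv2.imread("pics/scene0.png"); crop(j,180,130,380,270,4,"d.png")
E
```

```text
(no output)
```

View pics/a.png

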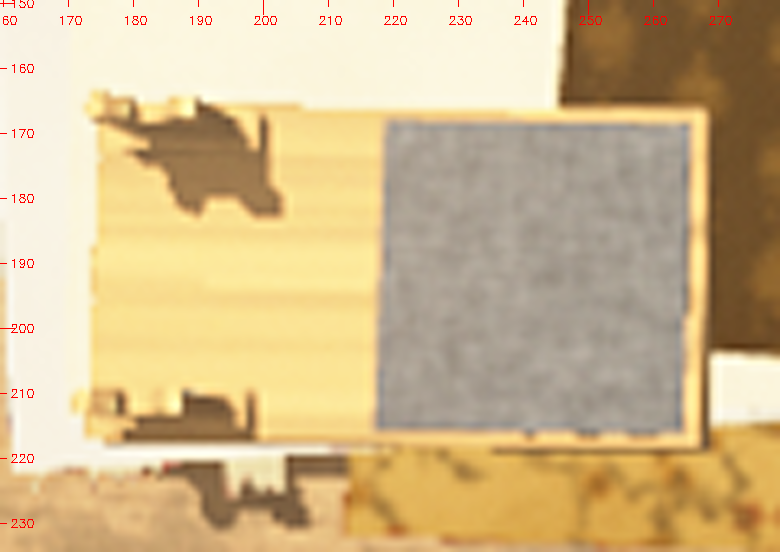

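View pics/b.png

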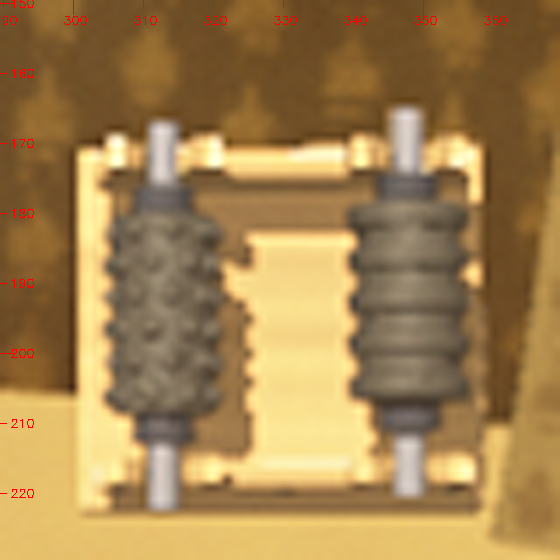

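View pics/c.png

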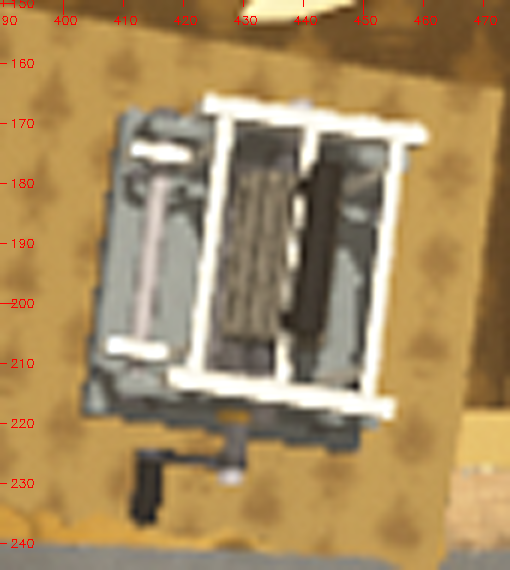

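View pics/d.png

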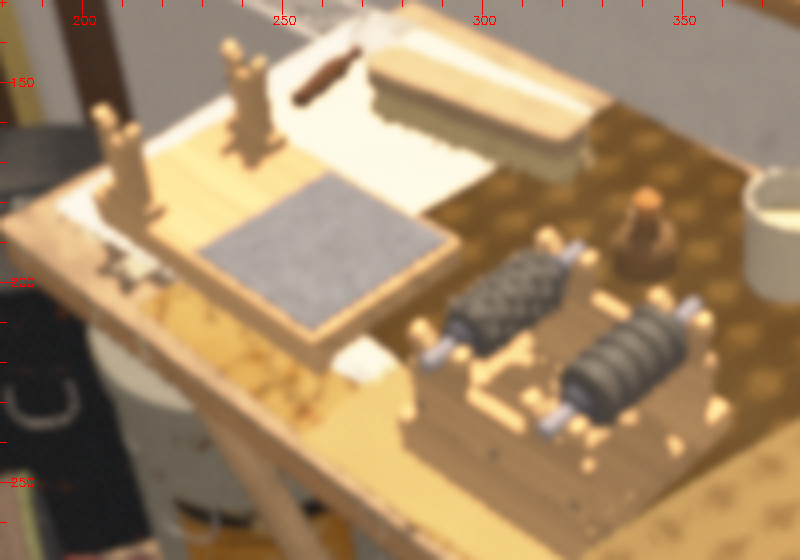

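Run:
```python
from h import *
c=get_calibration("top")
def L(n,a,b,z):
    A=at_z(c,*a,z);B=at_z(c,*b,z);print(n,A.round(1),B.round(1),'mid',((A+B)/2).round(1),'len',np.linalg.norm(A-B).round(1),'ang of axis',np.degrees(np.arctan2(A[1]-B[1],A[0]-B[0])).round(2))
L('ringed',(347.5,165),(348,220),106)
L('knob',(312,167),(312.3,222),106)
L('handle',(444.5,174),(441,206.5),176)
L('baseL',(410,168),(404,218),10)
L('hooks',(416,174),(413,207.5),70)
L('felt',(242,168.5),(241,216),40)
L('feltc',(218,192),(266,192.5),40)
L('slots',(182,165.5),(179,210.5),118)
L('slots2',(181.5,165.5),(179.5,212),118)
```

```text
ringed [552.1 -51.3 106. ] [402.1 -54.6 106. ] mid [477.1 -53.  106. ] len 150.1 ang of axis 1.27
knob [544.6  45.4 106. ] [395.   41.6 106. ] mid [469.8  43.5 106. ] len 149.7 ang of axis 1.48
handle [ 522.1 -297.   176. ] [ 438.1 -287.4  176. ] mid [ 480.1 -292.2  176. ] len 84.5 ang of axis -6.5
baseL [ 563.2 -243.    10. ] [ 414.5 -225.4   10. ] mid [ 488.8 -234.2   10. ] len 149.7 ang of axis -6.76
hooks [ 536.5 -247.3   70. ] [ 441.7 -238.8   70. ] mid [ 489.1 -243.1   70. ] len 95.2 ang of axis -5.13
felt [547.  247.8  40. ] [410.5 245.9  40. ] mid [478.7 246.8  40. ] len 136.5 ang of axis 0.79
feltc [477.8 313.8  40. ] [479.  176.9  40. ] mid [478.4 245.4  40. ] len 136.9 ang of axis 90.49
slots [539.8 394.2 118. ] [418.7 396.5 118. ] mid [479.3 395.3 118. ] len 121.1 ang of axis -1.09
slots2 [539.8 395.5 118. ] [414.8 394.9 118. ] mid [477.3 395.2 118. ] len 125.0 ang of axis 0.26
```

Request:
carry_out:
  series:
    - {"delta_pos":[40,-30,60],"turn":[0,0,0.1],"hand":1}
    - {"delta_pos":[80,-65,95],"turn":[0,0,0.2],"hand":1}
    - {"delta_pos":[120,-100,95],"turn":[0,0,0.3],"hand":1}
    - {"delta_pos":[160,-135,95],"turn":[0,0,0.376],"hand":1}
    - {"delta_pos":[200,-170,95],"turn":[0,0,0.376],"hand":1}
    - {"delta_pos":[228,-192,95],"turn":[0,0,0.376],"hand":1}
    - {"delta_pos":[228,-192,95],"turn":[0,0,0.376],"hand":1}

```text
clock: 1.02
eef_pos: [431.1, 318.2, 300.0]
eef_rot: [-3.141, -0.001, 3.139]
wrist_force: [-0.0, -0.1, 0.4]
finger_gap: 94.0
```

Run:
```python
from h import *
s=read_state();c=get_calibration("wrist");i=camera("wrist")[:,:,::-1]
cv2.imwrite("pics/w1.png",i);np.save("w1c.npy",c,allow_pickle=True)
print(s["eef_pos"],s["eef_rot"],s["joints"].round(2),s["qd"].max(),np.round(c["pose"],3).tolist())
```

```text
[431.13295679 318.18195306 299.96132487] [-3.14103905e+00 -6.24005202e-04  3.13875758e+00] [ 0.57  0.21  1.41 -0.    1.52 -1.  ] 0.056843364963751336 [[0.003, 0.974, 0.226, 365.559], [1.0, -0.003, -0.0, 318.274], [0.001, 0.226, -0.974, 479.155], [0.0, 0.0, 0.0, 1.0]]
```

View pics/w1.png

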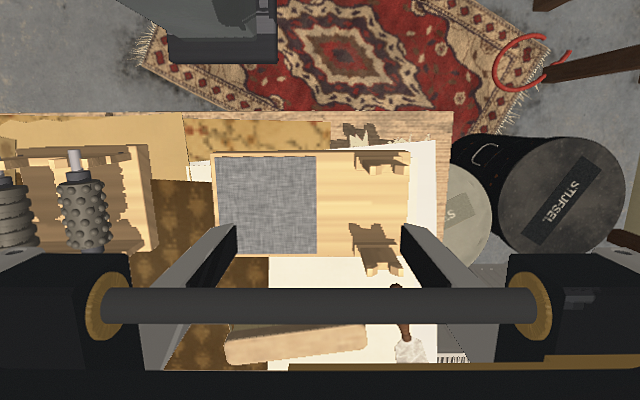

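Run:
```python
from h import *
i=cv2.imread("pics/w1.png")
crop(i,200,140,420,290,3.6,"w1a.png")
```

```text
(no output)
```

View pics/w1a.png

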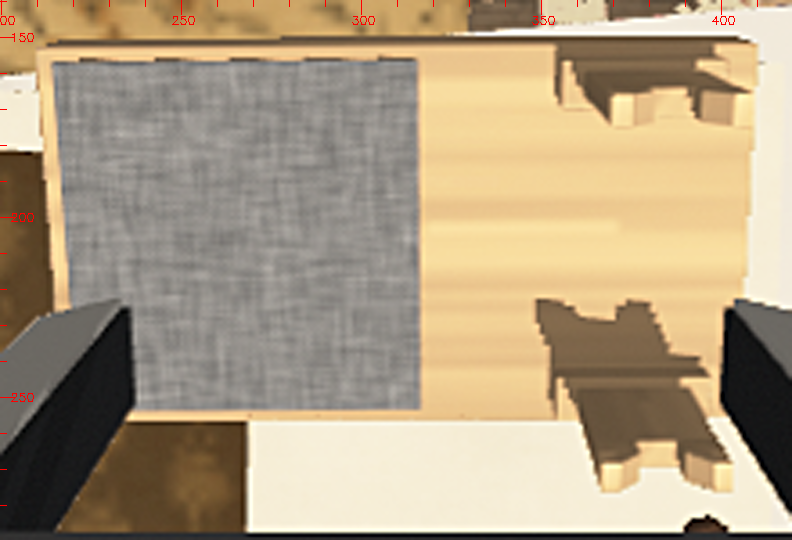

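Run:
```python
from h import *
c=np.load("w1c.npy",allow_pickle=True).item()
for n,p,z in [('near outer L',(369.3,165.8),118),('near outer R',(408.3,165.8),118),('far L',(367,275.5),118),('far R',(403,275.5),118),('feltNL',(215,156.5),40),('feltNR',(315,156.5),40),('feltFR',(316.5,253),40)]:
    print(n,at_z(c,*p,z).round(1))
t=get_calibration("top")
for p in [(539,396,118),(417,396,118)]: print(proj(t,p),proj(c,p))
```

```text
near outer L [412.7 374.6 118. ]
near outer R [412.8 417.7 118. ]
far L [544.  376.2 118. ]
far R [544.2 419.2 118. ]
feltNL [409.9 180.9  40. ]
feltNR [410.3 314.1  40. ]
feltFR [547.4 315.6  40. ]
[181.29794683 165.77832546] [383.77886317 271.57829122]
[179.13930142 211.15058685] [388.49906652 169.62477366]
```

Request:
carry_out:
  series:
    - {"delta_pos":[0,-60,0],"turn":[0,0,0],"hand":1}
    - {"delta_pos":[0,-120,0],"turn":[0,0,0],"hand":1}
    - {"delta_pos":[0,-180,0],"turn":[0,0,0.02],"hand":1}
    - {"delta_pos":[0,-240,0],"turn":[0,0,0.02],"hand":1}
    - {"delta_pos":[0,-300,0],"turn":[0,0,0.02],"hand":1}
    - {"delta_pos":[0,-355,0],"turn":[0,0,0.02],"hand":1}
    - {"delta_pos":[0,-373,0],"turn":[0,0,0.02],"hand":1}
    - {"delta_pos":[0,-373,0],"turn":[0,0,0.02],"hand":1}

```text
clock: 2.08
eef_pos: [429.7, -53.3, 300.4]
eef_rot: [3.141, -0.0, -3.122]
wrist_force: [0.2, -0.2, -0.5]
finger_gap: 94.1
```

Run:
```python
from h import *
s=read_state();c=get_calibration("wrist");i=camera("wrist")[:,:,::-1]
cv2.imwrite("pics/w2.png",i);np.save("w2c.npy",c,allow_pickle=True)
print(s["eef_pos"],s["eef_rot"],s["joints"].round(2),s["qd"].max())
crop(i,200,100,420,290,3.6,"w2a.png")
```

```text
[429.69807948 -53.28121626 300.40517649] [ 3.14147786e+00 -5.26571770e-05 -3.12230067e+00] [-0.21 -0.03  1.67  0.    1.5  -1.8 ] 0.04140004331721103
```

View pics/w2a.png

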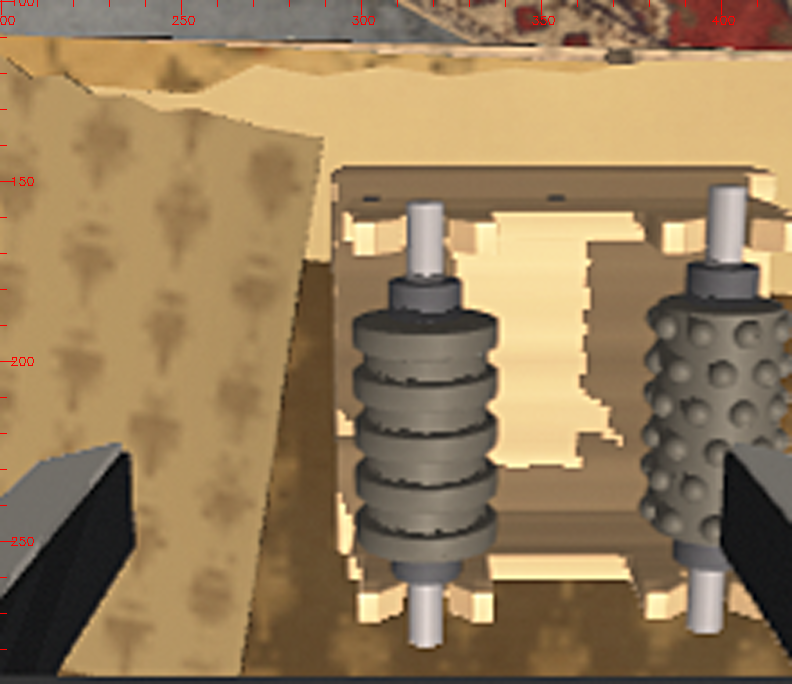

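Request:
carry_out:
  series:
    - {"delta_pos":[2,-60,0],"turn":[0,0,-0.03],"hand":1}
    - {"delta_pos":[2,-120,0],"turn":[0,0,-0.08],"hand":1}
    - {"delta_pos":[2,-180,0],"turn":[0,0,-0.13],"hand":1}
    - {"delta_pos":[2,-225,0],"turn":[0,0,-0.135],"hand":1}
    - {"delta_pos":[2,-241,0],"turn":[0,0,-0.135],"hand":1}
    - {"delta_pos":[2,-241,0],"turn":[0,0,-0.135],"hand":1}

```text
clock: 2.88
eef_pos: [432.4, -293.4, 300.2]
eef_rot: [3.141, -0.0, 3.027]
wrist_force: [0.8, 0.0, -0.8]
finger_gap: 94.1
```

Run:
```python
from h import *
s=read_state();c=get_calibration("wrist");i=camera("wrist")[:,:,::-1]
cv2.imwrite("pics/w3.png",i);np.save("w3c.npy",c,allow_pickle=True)
print(s["eef_pos"],s["eef_rot"],s["joints"].round(2),s["qd"].max())
crop(i,220,100,420,290,4,"w3a.png")
```

```text
[ 432.38693791 -293.42679644  300.18125326] [ 3.14106931e+00 -3.97645126e-04  3.02743162e+00] [-0.67  0.18  1.45  0.    1.51 -2.12] 0.024018194374449575
```

View pics/w3a.png

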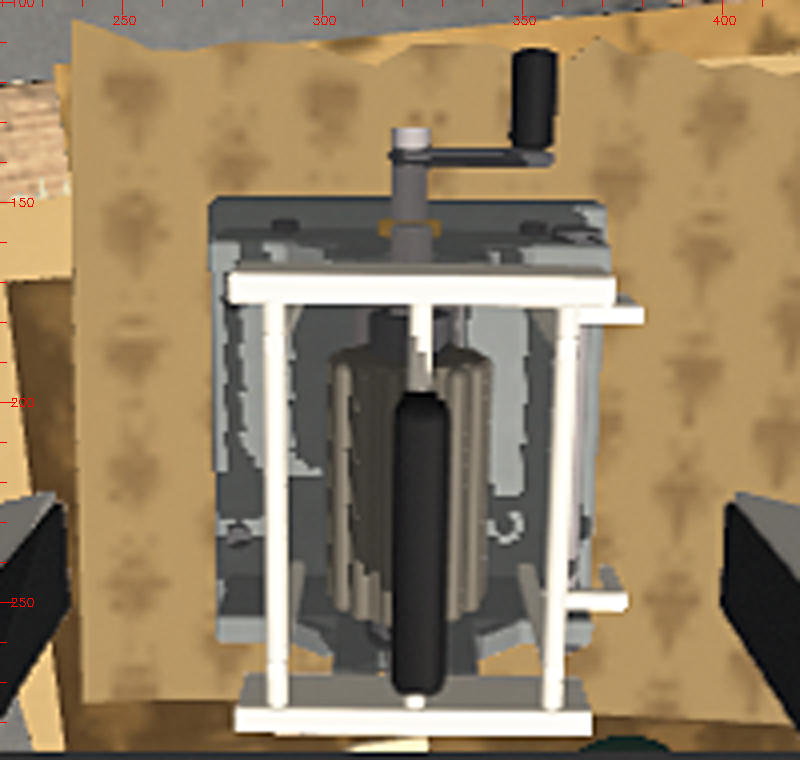

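Run:
```python
from h import *
c=np.load("w2c.npy",allow_pickle=True).item()
def P(c,n,p,z): print(n,at_z(c,*p,z).round(1))
for n,p,z in [('ring near axle end top',(318.5,156.5),112),('ring far axle end',(317.5,279),106),('near oL',(294.5,170),118),('near oR',(337,170),118),('far oL',(299.5,271.5),118),('far oR',(336.5,271.5),118),('knob near',(401.5,152),112),('knob far',(395.8,275),106)]: P(c,n,p,z)
c=np.load("w3c.npy",allow_pickle=True).item()
for n,p,z in [('handle near',(324.5,198.5),176),('handle far',(324,272),168),('handle mid L',(318,235),176),('mid R',(331,235),176),('strap nearL',(276.7,168),123),('strap nearR',(373,168.5),123),('strap farL',(278.5,279.5),123),('strap farR',(367,279.5),123),('baseNL',(273,160),20),('hook outer near',(380,176.5),118)]: P(c,n,p,z)
for n,p in [('h',(482,-294,176)),('hn',(444,-290,176)),('hf',(520,-298.5,176))]: print(n,proj(c,p),proj(get_calibration("top"),p))
```

```text
ring near axle end top [401.7 -53.2 112. ]
ring far axle end [553.4 -51.5 106. ]
near oL [416.5 -79.5 118. ]
near oR [415.6 -32.5 118. ]
far oL [538.  -73.2 118. ]
far oR [537.2 -29.1 118. ]
knob near [394.9  38.9 112. ]
knob far [546.3  45.1 106. ]
handle near [ 438.  -287.9  176. ]
handle far [ 516.8 -296.9  168. ]
handle mid L [ 473.5 -298.2  176. ]
mid R [ 475.  -285.6  176. ]
strap nearL [ 410.6 -336.2  123. ]
strap nearR [ 423.1 -232.   123. ]
strap farL [ 541.8 -352.9  123. ]
strap farR [ 553.8 -249.1  123. ]
baseNL [ 411.5 -354.1   20. ]
hook outer near [ 433.7 -224.2  118. ]
h [323.24822864 242.7149994 ] [443.44552588 189.45895332]
hn [323.02211466 204.80052473] [441.98467422 204.20919786]
hf [322.96573549 278.65410273] [445.08679523 174.80458622]
```

```bash
python3 - <<'E'
from h import *
c=np.load("w2c.npy",allow_pickle=True).item()
def P(c,n,p,z): print(n,at_z(c,*p,z).round(1))
for n,p,z in [('R near oL',(295,161),118),('R near oR',(336.5,161),118),('R far oL',(299.5,272.5),118),('R far oR',(336.7,272.5),118),('L near oL',(383.5,161),118),('L far oL',(379.3,272),118)]: P(c,n,p,z)
c=np.load("w3c.npy",allow_pickle=True).item()
for z in (118,123,128,133):
  P(c,'n',(325,168.2),z);P(c,'f',(323,283),z)
for p,z in [((274.5,257),118),((369,260),118),((274.5,253.5),118)]: P(c,'cheek',p,z)
E
python3 - <<'E'
import sys; sys.path.insert(0,'.')
import cv2; from h import crop
i=cv2.imread("pics/w3.png"); crop(i,265,230,385,290,6.5,"w3b.png"); crop(i,265,145,385,200,6.5,"w3c.png")
E
```

```text
R near oL [406.5 -79.  118. ]
R near oR [405.7 -33.4 118. ]
R far oL [539.3 -73.2 118. ]
R far oR [538.4 -28.9 118. ]
L near oL [404.6  18.3 118. ]
L far oL [536.9  21.9 118. ]
n [ 417.5 -283.9  118. ]
f [ 554.9 -301.4  118. ]
n [ 416.8 -284.   123. ]
f [ 552.3 -301.2  123. ]
n [ 416.1 -284.   128. ]
f [ 549.7 -301.   128. ]
n [ 415.4 -284.   133. ]
f [ 547.1 -300.8  133. ]
cheek [ 515.1 -354.4  118. ]
cheek [ 531.6 -244.2  118. ]
cheek [ 510.8 -353.8  118. ]
```

```bash
mv w3b.png w3c.png pics/ 2>/dev/null
python3 - <<'E'
from h import *
i=cv2.imread("pics/w3.png"); crop(i,265,230,385,290,6.5,"w3b.png")
E
ls pics
```

```text
a.png
b.png
c.png
d.png
scene0.png
top0.png
w1.png
w1a.png
w2.png
w2a.png
w3.png
w3a.png
w3b.png
w3c.png
wrist0.png
```

View pics/w3b.png

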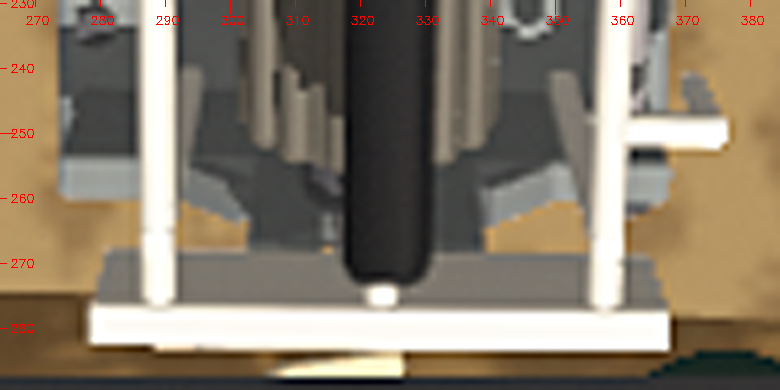

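Handle at about (478,-292,168), yaw -6.9°; the top and wrist views agree to 2-3 mm. Going down to grip it.

Request:
carry_out:
  series:
    - {"delta_pos":[20,1,-40],"turn":[0,0,-0.005],"hand":1}
    - {"delta_pos":[46,2,-80],"turn":[0,0,-0.005],"hand":1}
    - {"delta_pos":[46,2,-120],"turn":[0,0,-0.005],"hand":1}
    - {"delta_pos":[46,2,-145],"turn":[0,0,-0.005],"hand":1}
    - {"delta_pos":[46,2,-151],"turn":[0,0,-0.005],"hand":1}
    - {"delta_pos":[46,2,-151],"turn":[0,0,-0.005],"hand":1}

```text
clock: 3.68
eef_pos: [478.4, -291.6, 150.4]
eef_rot: [-3.141, 0.001, 3.023]
wrist_force: [-0.1, -0.0, 0.6]
finger_gap: 94.0
```

Request:
carry_out:
  series:
    - {"delta_pos":[0,0,0],"turn":[0,0,0],"hand":0.5}
    - {"delta_pos":[0,0,0],"turn":[0,0,0],"hand":0.05}
    - {"delta_pos":[0,0,0],"turn":[0,0,0],"hand":0.05}
    - {"delta_pos":[0,0,0],"turn":[0,0,0],"hand":0.05}
    - {"delta_pos":[0,0,0],"turn":[0,0,0],"hand":0.05}
    - {"delta_pos":[0,0,0],"turn":[0,0,0],"hand":0.05}
  squeeze: 30

```text
clock: 4.42
eef_pos: [477.8, -292.4, 149.4]
eef_rot: [3.142, -0.0, 3.022]
wrist_force: [-0.1, 0.3, -0.6]
finger_gap: 37.3
```

Request:
carry_out:
  series:
    - {"delta_pos":[0,0,0],"turn":[0,0,0],"hand":0.05}
    - {"delta_pos":[0,0,0],"turn":[0,0,0],"hand":0.05}
    - {"delta_pos":[0,0,0],"turn":[0,0,0],"hand":0.05}
    - {"delta_pos":[0,0,0],"turn":[0,0,0],"hand":0.05}

```text
clock: 4.92
eef_pos: [477.9, -292.4, 149.4]
eef_rot: [-3.142, -0.0, 3.022]
wrist_force: [-0.5, -0.3, -0.1]
finger_gap: 13.7
```

Run:
```python
from h import *
s=read_state();c=get_calibration("wrist");i=camera("wrist")[:,:,::-1]
cv2.imwrite("pics/w4.png",i)
print(s["eef_pos"],s["eef_rot"],s["finger_gap"],s["wrist_force"],s["moment"],s["joints"].round(2))
```

```text
[ 477.85005601 -292.3983002   149.43205187] [-3.14156907e+00 -3.54528883e-05  3.02181294e+00] 13.735174011741233 [-0.51872815 -0.28991856 -0.13249566] [-0.08648856  0.01925931  0.04724755] [-0.61  0.37  1.56 -0.    1.21 -2.07]
```

View pics/w4.png

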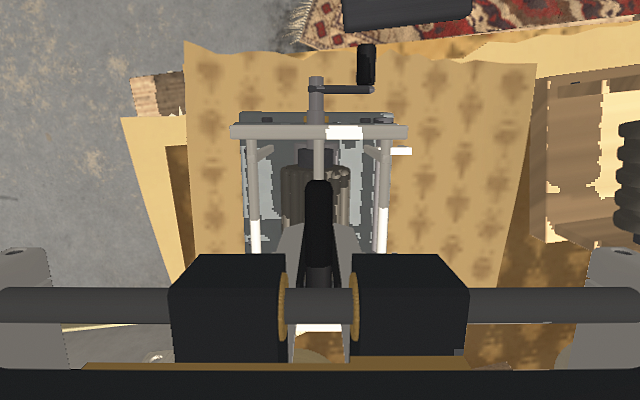

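Request:
carry_out:
  series:
    - {"delta_pos":[0,0,5],"turn":[0,0,0],"hand":0.05}
    - {"delta_pos":[0,0,25],"turn":[0,0,0],"hand":0.05}
    - {"delta_pos":[0,0,60],"turn":[0,0,0],"hand":0.05}
    - {"delta_pos":[0,0,95],"turn":[0,0,0],"hand":0.05}
    - {"delta_pos":[0,0,120],"turn":[0,0,0],"hand":0.05}
    - {"delta_pos":[0,0,120],"turn":[0,0,0],"hand":0.05}
  squeeze: 45

```text
clock: 5.72
eef_pos: [478.2, -292.7, 271.0]
eef_rot: [-3.14, 0.003, 3.022]
wrist_force: [0.4, 0.8, -2.6]
finger_gap: 13.7
```

Run:
```python
from h import *
s=read_state();i=camera("scene")[:,:,::-1]
print(s["eef_pos"],s["finger_gap"],s["wrist_force"],s["moment"])
crop(i,300,150,500,340,4,"s5.png")
```

```text
[ 478.22610189 -292.65692166  271.01990018] 13.723142249686148 [ 0.3507739   0.81023929 -2.57323542] [ 0.01716589 -0.00689207  0.05785299]
```

View pics/s5.png

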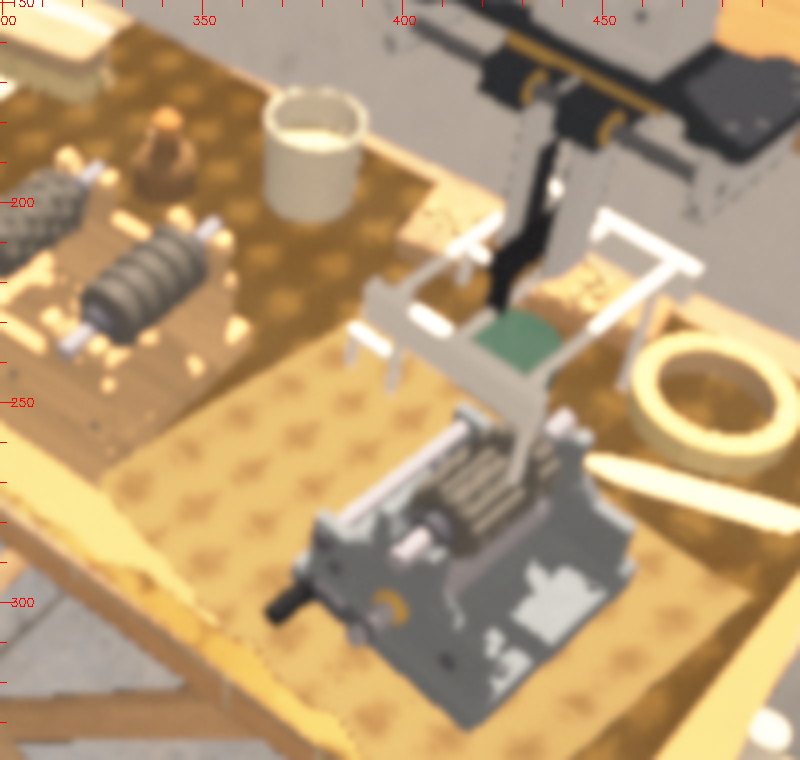

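The guard hangs level over the embosser, hooks clear. Carrying it to the felt.

Request:
carry_out:
  series:
    - {"delta_pos":[0,35,0],"turn":[0,0,0],"hand":0.05}
    - {"delta_pos":[0,90,0],"turn":[0,0,0.03],"hand":0.05}
    - {"delta_pos":[0,145,0],"turn":[0,0,0.06],"hand":0.05}
    - {"delta_pos":[0,200,0],"turn":[0,0,0.09],"hand":0.05}
    - {"delta_pos":[0,255,0],"turn":[0,0,0.12],"hand":0.05}
    - {"delta_pos":[0,310,0],"turn":[0,0,0.131],"hand":0.05}
    - {"delta_pos":[1,365,0],"turn":[0,0,0.131],"hand":0.05}
    - {"delta_pos":[1,420,0],"turn":[0,0,0.131],"hand":0.05}

```text
clock: 6.78
eef_pos: [478.2, 129.3, 267.9]
eef_rot: [-3.141, -0.002, -3.13]
wrist_force: [0.8, -0.2, -2.0]
finger_gap: 13.9
```

Request:
carry_out:
  series:
    - {"delta_pos":[0,50,0],"turn":[0,0,0],"hand":0.05}
    - {"delta_pos":[0,95,-10],"turn":[0,0,0],"hand":0.05}
    - {"delta_pos":[0,119,-40],"turn":[0,0,0],"hand":0.05}
    - {"delta_pos":[0,119,-80],"turn":[0,0,0],"hand":0.05}
    - {"delta_pos":[0,119,-115],"turn":[0,0,0],"hand":0.05}
    - {"delta_pos":[0,119,-130],"turn":[0,0,0],"hand":0.05}
    - {"delta_pos":[0,119,-136],"turn":[0,0,0],"hand":0.05}
    - {"delta_pos":[0,119,-136],"turn":[0,0,0],"hand":0.05}

```text
clock: 7.78
eef_pos: [479.1, 246.7, 133.9]
eef_rot: [3.141, 0.001, -3.131]
wrist_force: [0.5, -0.1, -1.8]
finger_gap: 13.5
```

Run:
```python
from h import *
s=read_state();c=get_calibration("wrist");i=camera("wrist")[:,:,::-1]
cv2.imwrite("pics/w6.png",i); np.save("w6c.npy",c,allow_pickle=True)
print(s["eef_pos"],s["eef_rot"],s["finger_gap"],s["wrist_force"],s["moment"],s["joints"].round(2))
```

```text
[479.13848474 246.65980302 133.94562442] [ 3.14135880e+00  6.26457613e-04 -3.13050584e+00] 13.500427292312782 [ 0.53188068 -0.06446792 -1.76605683] [ 0.02640427  0.01246958 -0.03671779] [ 0.41  0.34  1.64 -0.    1.16 -1.17]
```

View pics/w6.png

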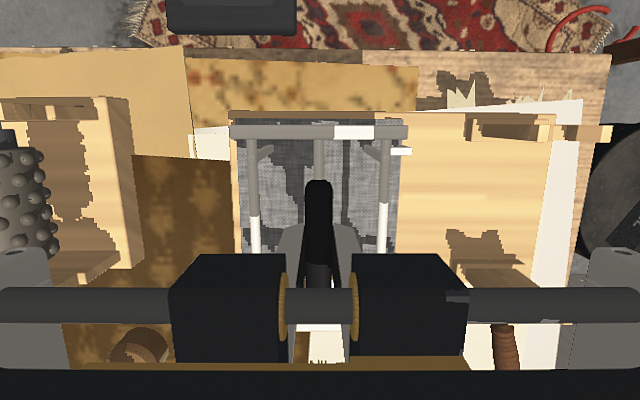

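Request:
carry_out:
  series:
    - {"delta_pos":[0,0,-2],"turn":[0,0,0],"hand":0.05}
    - {"delta_pos":[0,0,-4],"turn":[0,0,0],"hand":0.05}
    - {"delta_pos":[0,0,-5.5],"turn":[0,0,0],"hand":0.05}
    - {"delta_pos":[0,0,-5.5],"turn":[0,0,0],"hand":0.05}

```text
clock: 8.32
eef_pos: [479.1, 246.6, 128.4]
eef_rot: [3.141, 0.001, -3.13]
wrist_force: [-1.2, -0.9, 3.3]
finger_gap: 13.9
```

Request:
carry_out:
  series:
    - {"delta_pos":[0,0,0],"turn":[0,0,0],"hand":0.3}
    - {"delta_pos":[0,0,0],"turn":[0,0,0],"hand":0.6}
    - {"delta_pos":[0,0,0],"turn":[0,0,0],"hand":1}
    - {"delta_pos":[0,0,0],"turn":[0,0,0],"hand":1}
    - {"delta_pos":[0,0,10],"turn":[0,0,0],"hand":1}
    - {"delta_pos":[0,0,50],"turn":[0,0,0],"hand":1}
    - {"delta_pos":[0,0,100],"turn":[0,0,0],"hand":1}
    - {"delta_pos":[-20,-40,140],"turn":[0,0,0],"hand":1}

```text
clock: 9.32
eef_pos: [459.0, 207.2, 270.2]
eef_rot: [3.141, 0.001, -3.128]
wrist_force: [-0.3, -0.1, 1.4]
finger_gap: 90.7
```

Request:
carry_out:
  series:
    - {"delta_pos":[0,-60,30],"turn":[0,0,0],"hand":1}
    - {"delta_pos":[0,-120,30],"turn":[0,0,0],"hand":1}
    - {"delta_pos":[0,-180,30],"turn":[0,0,-0.03],"hand":1}
    - {"delta_pos":[0,-240,30],"turn":[0,0,-0.06],"hand":1}
    - {"delta_pos":[0,-300,30],"turn":[0,0,-0.09],"hand":1}
    - {"delta_pos":[-10,-360,30],"turn":[0,0,-0.12],"hand":1}
    - {"delta_pos":[-20,-420,30],"turn":[0,0,-0.13],"hand":1}
    - {"delta_pos":[-29,-480,30],"turn":[0,0,-0.13],"hand":1}

```text
clock: 10.32
eef_pos: [429.1, -275.3, 298.9]
eef_rot: [-3.141, 0.001, 3.023]
wrist_force: [0.4, 0.5, 0.9]
finger_gap: 93.8
```

Request:
carry_out:
  series:
    - {"delta_pos":[0,-19,0],"turn":[0,0,0],"hand":1}
    - {"delta_pos":[0,-19,0],"turn":[0,0,0],"hand":1}
    - {"delta_pos":[0,-19,0],"turn":[0,0,0],"hand":1}

```text
clock: 10.7
eef_pos: [430.3, -291.1, 298.3]
eef_rot: [3.142, 0.0, 3.024]
wrist_force: [-0.2, 0.6, 1.4]
finger_gap: 93.7
```

Run:
```python
from h import *
s=read_state();c=get_calibration("wrist");i=camera("wrist")[:,:,::-1]
cv2.imwrite("pics/w7.png",i); np.save("w7c.npy",c,allow_pickle=True)
cv2.imwrite("pics/t7.png",camera("top")[:,:,::-1])
print(s["clock"],s["eef_pos"],s["eef_rot"],s["finger_gap"],s["joints"].round(2))
crop(i,240,120,400,290,4.2,"w7a.png")
crop(cv2.imread("pics/t7.png"),160,150,280,235,6.5,"t7a.png")
```

```text
10.7 [ 430.25905458 -291.06764123  298.27833856] [3.14157321e+00 3.18779488e-04 3.02410396e+00] 93.7200644717501 [-0.67  0.18  1.46  0.    1.51 -2.12]
```

View pics/w7a.png

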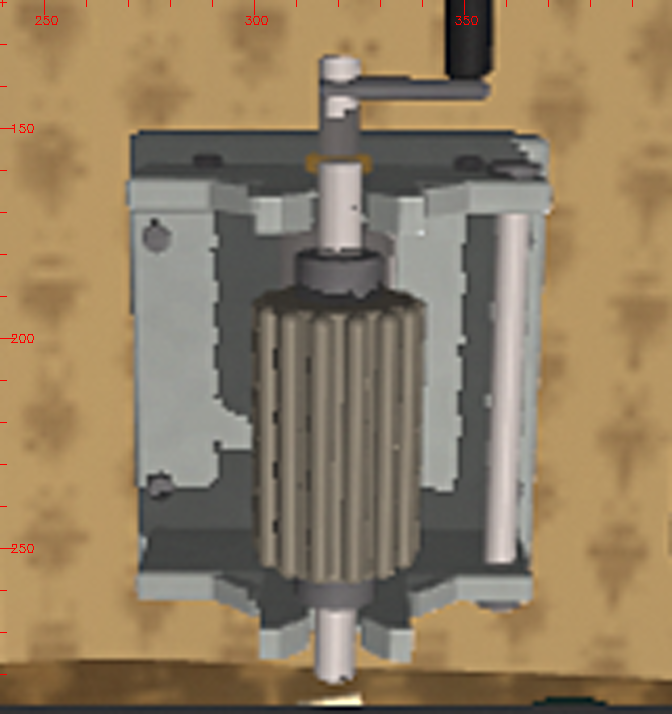

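View pics/t7a.png

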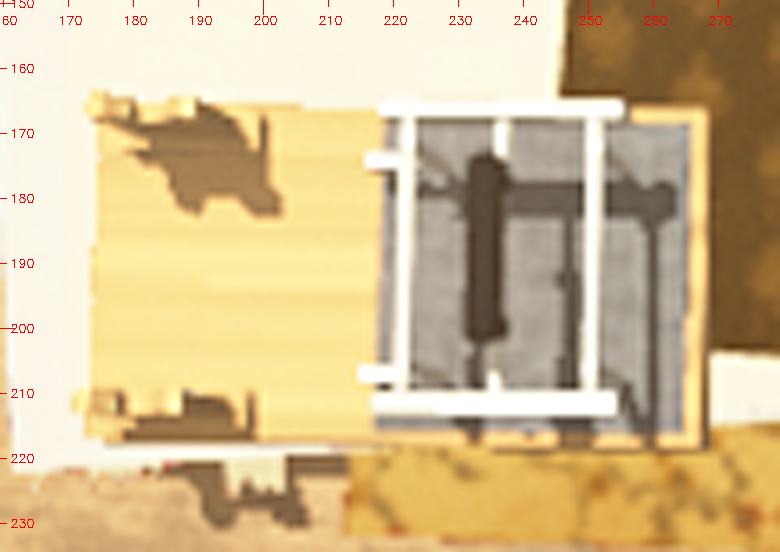

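Run:
```python
from h import *
c=np.load("w7c.npy",allow_pickle=True).item()
def P(n,p,z): print(n,at_z(c,*p,z).round(1))
P('nL',(299.5,166.5),118);P('nR',(340.7,166.5),118);P('fL',(301.5,276.5),118);P('fR',(337.3,276.5),118)
P('axle near top',(320.2,158.8),112);P('axle far',(318.8,281.5),106);P('face L mid',(299.3,230),106);P('face R mid',(339.2,230),106)
P('rail near',(361,170.5),73);P('rail far',(358.3,253),73)
```

```text
nL [ 410.2 -309.2  118. ]
nR [ 415.5 -264.3  118. ]
fL [ 540.5 -323.9  118. ]
fR [ 545.5 -281.6  118. ]
axle near top [ 405.1 -285.7  112. ]
axle far [ 555.5 -304.9  106. ]
face L mid [ 486.6 -320.1  106. ]
face R mid [ 492.1 -273.1  106. ]
rail near [ 429.7 -237.4   73. ]
rail far [ 538.  -250.5   73. ]
```

Fluted roller centre is at (480.3,-295.3), yaw -7.1°; the cheeks give a seat of (478,-295). The guard stands on the felt.

Request:
carry_out:
  series:
    - {"delta_pos":[25,-1,-50],"turn":[0,0,-0.006],"hand":1}
    - {"delta_pos":[50,-3,-100],"turn":[0,0,-0.006],"hand":1}
    - {"delta_pos":[50,-3,-150],"turn":[0,0,-0.006],"hand":1}
    - {"delta_pos":[50,-3,-190],"turn":[0,0,-0.006],"hand":1}
    - {"delta_pos":[50,-3,-211],"turn":[0,0,-0.006],"hand":1}
    - {"delta_pos":[50,-3,-211],"turn":[0,0,-0.006],"hand":0.4}
    - {"delta_pos":[50,-3,-211],"turn":[0,0,-0.006],"hand":0.4}
    - {"delta_pos":[50,-3,-211],"turn":[0,0,-0.006],"hand":0.4}
  squeeze: 25

```text
clock: 11.8
eef_pos: [480.4, -295.5, 88.2]
eef_rot: [-3.141, 0.002, 3.017]
wrist_force: [0.1, -0.2, 0.1]
finger_gap: 67.2
```

Request:
carry_out:
  series:
    - {"delta_pos":[0,0,0],"turn":[0,0,0],"hand":0.3}
    - {"delta_pos":[0,0,0],"turn":[0,0,0],"hand":0.3}
    - {"delta_pos":[0,0,0],"turn":[0,0,0],"hand":0.3}
    - {"delta_pos":[0,0,0],"turn":[0,0,0],"hand":0.3}

```text
clock: 12.3
eef_pos: [479.9, -295.5, 87.2]
eef_rot: [-3.141, 0.0, 3.017]
wrist_force: [-0.4, 0.6, 3.9]
finger_gap: 47.4
```

Request:
carry_out:
  series:
    - {"delta_pos":[0,0,5],"turn":[0,0,0],"hand":0.3}
    - {"delta_pos":[0,0,25],"turn":[0,0,0],"hand":0.3}
    - {"delta_pos":[0,0,60],"turn":[0,0,0],"hand":0.3}
    - {"delta_pos":[0,0,95],"turn":[0,0,0],"hand":0.3}
    - {"delta_pos":[0,0,115],"turn":[0,0,0],"hand":0.3}
    - {"delta_pos":[0,0,115],"turn":[0,0,0],"hand":0.3}
  squeeze: 40

```text
clock: 13.05
eef_pos: [480.2, -295.6, 203.0]
eef_rot: [-3.141, 0.002, 3.017]
wrist_force: [0.6, -0.7, -3.7]
finger_gap: 47.3
```

Run:
```python
from h import *
s=read_state();i=camera("scene")[:,:,::-1]
print(s["eef_pos"],s["finger_gap"],s["wrist_force"],s["moment"])
crop(i,340,150,500,340,4,"s8.png")
```

```text
[ 480.150041   -295.57481307  202.96365797] 47.340170263681294 [ 0.55202593 -0.74991219 -3.65723704] [ 0.02351306  0.00066191 -0.00040523]
```

View pics/s8.png

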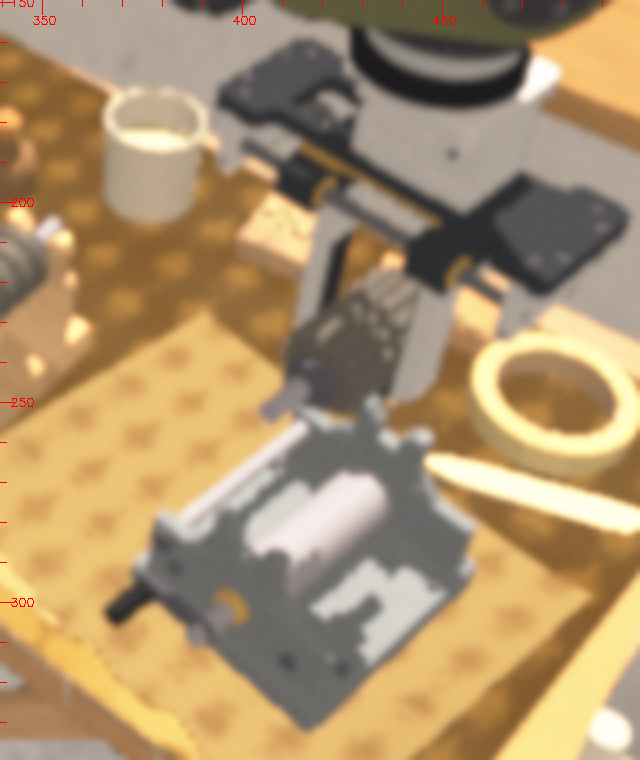

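The fluted roller is held level, clear of the slots. Taking it to the rest.

Request:
carry_out:
  series:
    - {"delta_pos":[0,35,0],"turn":[0,0,0],"hand":0.3}
    - {"delta_pos":[0,90,0],"turn":[0,0,0.03],"hand":0.3}
    - {"delta_pos":[0,145,0],"turn":[0,0,0.06],"hand":0.3}
    - {"delta_pos":[0,200,0],"turn":[0,0,0.09],"hand":0.3}
    - {"delta_pos":[0,255,0],"turn":[0,0,0.12],"hand":0.3}
    - {"delta_pos":[0,310,0],"turn":[0,0,0.135],"hand":0.3}
    - {"delta_pos":[0,365,5],"turn":[0,0,0.135],"hand":0.3}
    - {"delta_pos":[0,420,10],"turn":[0,0,0.135],"hand":0.3}

```text
clock: 14.1
eef_pos: [479.1, 126.3, 210.7]
eef_rot: [-3.141, -0.002, -3.131]
wrist_force: [0.6, -0.5, -2.7]
finger_gap: 47.0
```

Request:
carry_out:
  series:
    - {"delta_pos":[0,55,5],"turn":[0,0,0],"hand":0.3}
    - {"delta_pos":[0,110,5],"turn":[0,0,0],"hand":0.3}
    - {"delta_pos":[0,165,0],"turn":[0,0,0],"hand":0.3}
    - {"delta_pos":[-1,215,-5],"turn":[0,0,0],"hand":0.3}
    - {"delta_pos":[-2,255,-20],"turn":[0,0,0],"hand":0.3}
    - {"delta_pos":[-2,272,-50],"turn":[0,0,0],"hand":0.3}
    - {"delta_pos":[-2,272,-72],"turn":[0,0,0],"hand":0.3}
    - {"delta_pos":[-2,272,-72],"turn":[0,0,0],"hand":0.3}

```text
clock: 15.1
eef_pos: [476.7, 395.9, 136.8]
eef_rot: [-3.138, -0.004, -3.131]
wrist_force: [0.7, 0.3, -2.0]
finger_gap: 47.5
```

Run:
```python
from h import *
s=read_state();c=get_calibration("wrist");i=camera("wrist")[:,:,::-1]
cv2.imwrite("pics/w9.png",i); np.save("w9c.npy",c,allow_pickle=True)
print(s["clock"],s["eef_pos"],s["eef_rot"],s["finger_gap"],s["joints"].round(2))
```

```text
15.1 [476.71542551 395.88475827 136.8297607 ] [-3.13835881 -0.00440259 -3.13116026] 47.48026834287526 [ 0.63  0.52  1.38 -0.    1.25 -0.95]
```

View pics/w9.png

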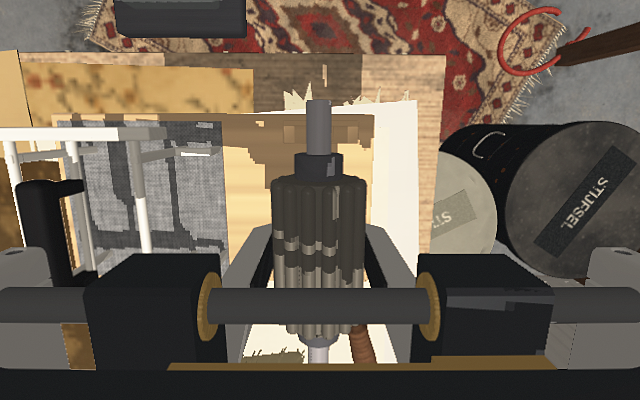

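Run:
```python
from h import *
i=cv2.imread("pics/w9.png");crop(i,240,80,400,200,5,"w9a.png")
c=np.load("w9c.npy",allow_pickle=True).item()
for y in (375.3,418.3): print(proj(c,(412.7,y,118)))
```

```text
[284.41279376 124.54660699]
[357.49403027 125.34745776]
```

View pics/w9a.png

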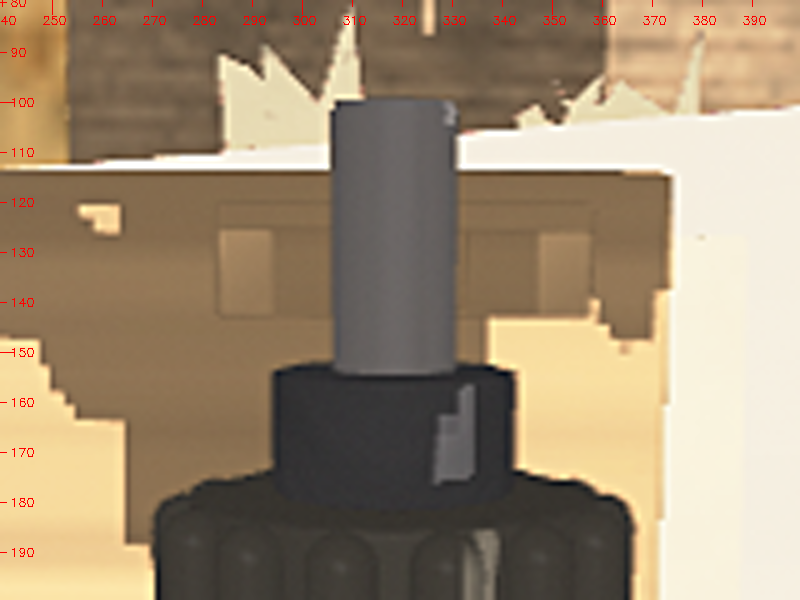

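Request:
carry_out:
  series:
    - {"delta_pos":[0,0.5,-15],"turn":[0,0,0],"hand":0.3}
    - {"delta_pos":[0,0.5,-27],"turn":[0,0,0],"hand":0.3}
    - {"delta_pos":[0,0.5,-37],"turn":[0,0,0],"hand":0.3}
    - {"delta_pos":[0,0.5,-45],"turn":[0,0,0],"hand":0.3}
    - {"delta_pos":[0,0.5,-49],"turn":[0,0,0],"hand":0.3}
    - {"delta_pos":[0,0.5,-51],"turn":[0,0,0],"hand":0.3}
    - {"delta_pos":[0,0.5,-51],"turn":[0,0,0],"hand":0.3}

```text
clock: 16.02
eef_pos: [477.9, 397.2, 89.1]
eef_rot: [3.141, 0.0, -3.131]
wrist_force: [0.4, -0.7, -3.8]
finger_gap: 47.2
```

Request:
carry_out:
  series:
    - {"delta_pos":[0,0,-1],"turn":[0,0,0],"hand":0.3}
    - {"delta_pos":[0,0,-2],"turn":[0,0,0],"hand":0.3}
    - {"delta_pos":[0,0,-2],"turn":[0,0,0],"hand":0.3}

```text
clock: 16.4
eef_pos: [478.0, 397.2, 87.3]
eef_rot: [3.141, 0.0, -3.131]
wrist_force: [-1.3, 0.1, 1.5]
finger_gap: 46.9
```

Request:
carry_out:
  series:
    - {"delta_pos":[0,0,0],"turn":[0,0,0],"hand":0.6}
    - {"delta_pos":[0,0,0],"turn":[0,0,0],"hand":1}
    - {"delta_pos":[0,0,0],"turn":[0,0,0],"hand":1}
    - {"delta_pos":[0,0,10],"turn":[0,0,0],"hand":1}
    - {"delta_pos":[0,0,50],"turn":[0,0,0],"hand":1}
    - {"delta_pos":[-10,0,100],"turn":[0,0,0],"hand":1}
    - {"delta_pos":[-30,-20,150],"turn":[0,0,0],"hand":1}
    - {"delta_pos":[-50,-20,190],"turn":[0,0,0],"hand":1}

```text
clock: 17.4
eef_pos: [427.4, 376.3, 280.0]
eef_rot: [3.14, 0.002, -3.132]
wrist_force: [-0.4, -1.1, 0.0]
finger_gap: 94.2
```

Run:
```python
from h import *
s=read_state();c=get_calibration("wrist");i=camera("wrist")[:,:,::-1]
cv2.imwrite("pics/w10.png",i); np.save("w10c.npy",c,allow_pickle=True)
print(s["clock"],s["eef_pos"],s["eef_rot"],s["finger_gap"],s["joints"].round(2))
crop(i,130,100,420,300,2.7,"w10a.png")
```

```text
17.4 [427.43843904 376.28545327 280.00364493] [ 3.14033325e+00  1.86184862e-03 -3.13234520e+00] 94.20967580132802 [ 0.66  0.3   1.35 -0.    1.49 -0.92]
```

View pics/w10a.png

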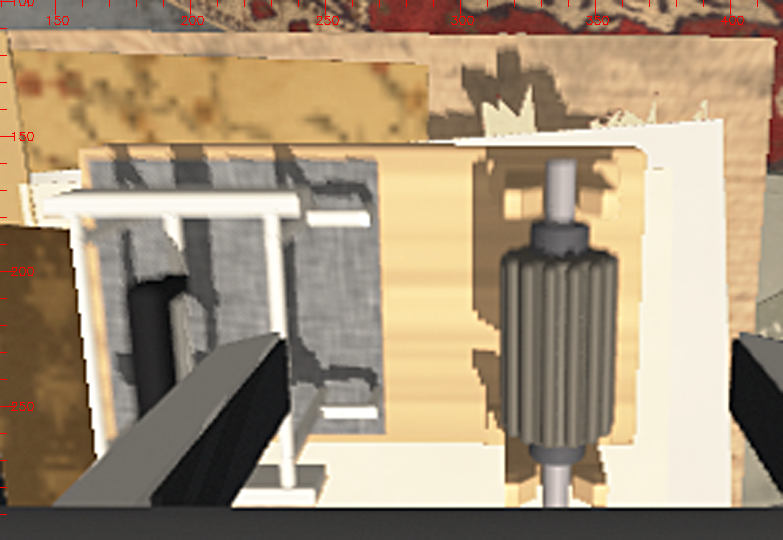

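The fluted roller sits between the rest's horns. Now the ringed one at (477.4,-52.5).

Request:
carry_out:
  series:
    - {"delta_pos":[5,-50,0],"turn":[0,0,0],"hand":1}
    - {"delta_pos":[10,-110,0],"turn":[0,0,0],"hand":1}
    - {"delta_pos":[20,-170,0],"turn":[0,0,0],"hand":1}
    - {"delta_pos":[30,-230,0],"turn":[0,0,0.01],"hand":1}
    - {"delta_pos":[40,-290,0],"turn":[0,0,0.012],"hand":1}
    - {"delta_pos":[49,-350,0],"turn":[0,0,0.012],"hand":1}
    - {"delta_pos":[49,-400,-20],"turn":[0,0,0.012],"hand":1}
    - {"delta_pos":[49,-429.5,-50],"turn":[0,0,0.012],"hand":1}

```text
clock: 18.45
eef_pos: [477.0, -54.6, 227.4]
eef_rot: [-3.141, 0.002, -3.121]
wrist_force: [1.2, -0.9, -0.1]
finger_gap: 93.9
```

Request:
carry_out:
  series:
    - {"delta_pos":[0,0,-30],"turn":[0,0,0],"hand":1}
    - {"delta_pos":[0,0,-70],"turn":[0,0,0],"hand":1}
    - {"delta_pos":[0,0,-110],"turn":[0,0,0],"hand":1}
    - {"delta_pos":[0,0,-135],"turn":[0,0,0],"hand":1}
    - {"delta_pos":[0,0,-140],"turn":[0,0,0],"hand":1}
    - {"delta_pos":[0,0,-140],"turn":[0,0,0],"hand":0.4}
    - {"delta_pos":[0,0,-140],"turn":[0,0,0],"hand":0.3}
    - {"delta_pos":[0,0,-140],"turn":[0,0,0],"hand":0.3}
  squeeze: 25

```text
clock: 19.45
eef_pos: [477.2, -52.5, 87.8]
eef_rot: [-3.141, 0.001, -3.119]
wrist_force: [0.4, 0.2, -0.5]
finger_gap: 67.3
```

Request:
carry_out:
  series:
    - {"delta_pos":[0,0,0],"turn":[0,0,0],"hand":0.3}
    - {"delta_pos":[0,0,0],"turn":[0,0,0],"hand":0.3}
    - {"delta_pos":[0,0,0],"turn":[0,0,0],"hand":0.3}
    - {"delta_pos":[0,0,0],"turn":[0,0,0],"hand":0.3}

```text
clock: 19.95
eef_pos: [476.9, -52.4, 87.1]
eef_rot: [-3.141, 0.0, -3.119]
wrist_force: [-0.8, -0.4, 3.1]
finger_gap: 47.4
```

Run:
```python
from h import *
s=read_state();c=get_calibration("wrist");i=camera("wrist")[:,:,::-1]
cv2.imwrite("pics/w11.png",i); np.save("w11c.npy",c,allow_pickle=True)
print(s["clock"],s["eef_pos"],s["eef_rot"],s["finger_gap"],s["wrist_force"],s["moment"])
```

```text
19.95 [476.92171981 -52.42132817  87.05922821] [-3.14149695e+00  1.51214521e-04 -3.11933615e+00] 47.35613561368488 [-0.78005581 -0.41701727  3.06444594] [-0.00278448  0.07609089  0.06226443]
```

View pics/w11.png

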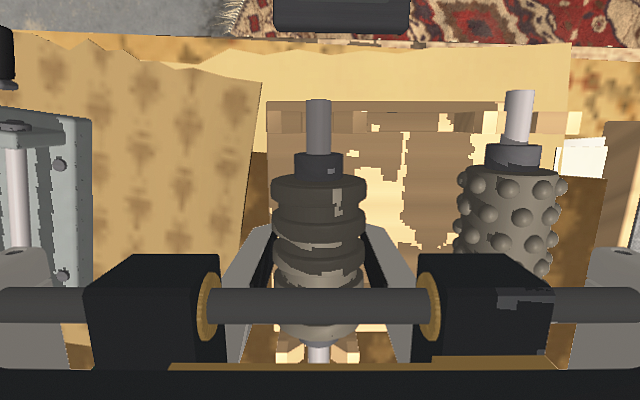

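Request:
carry_out:
  series:
    - {"delta_pos":[0,0,5],"turn":[0,0,0],"hand":0.3}
    - {"delta_pos":[0,0,25],"turn":[0,0,0],"hand":0.3}
    - {"delta_pos":[0,0,60],"turn":[0,0,0],"hand":0.3}
    - {"delta_pos":[0,0,85],"turn":[0,0,0],"hand":0.3}
    - {"delta_pos":[0,-20,95],"turn":[0,0,0],"hand":0.3}
    - {"delta_pos":[0,-60,95],"turn":[0,0,-0.03],"hand":0.3}
    - {"delta_pos":[0,-110,95],"turn":[0,0,-0.06],"hand":0.3}
    - {"delta_pos":[0,-160,95],"turn":[0,0,-0.1],"hand":0.3}
  squeeze: 40

```text
clock: 21.0
eef_pos: [476.5, -213.7, 181.9]
eef_rot: [3.141, -0.0, 3.063]
wrist_force: [0.8, -0.9, -3.1]
finger_gap: 47.4
```

Request:
carry_out:
  series:
    - {"delta_pos":[0,-45,0],"turn":[0,0,-0.03],"hand":0.3}
    - {"delta_pos":[1,-75,-5],"turn":[0,0,-0.046],"hand":0.3}
    - {"delta_pos":[1,-82.5,-25],"turn":[0,0,-0.046],"hand":0.3}
    - {"delta_pos":[1,-82.5,-42],"turn":[0,0,-0.046],"hand":0.3}
    - {"delta_pos":[1,-82.5,-42],"turn":[0,0,-0.046],"hand":0.3}

```text
clock: 21.62
eef_pos: [477.3, -294.0, 138.6]
eef_rot: [3.14, -0.003, 3.018]
wrist_force: [0.8, -0.1, -2.6]
finger_gap: 47.5
```

Run:
```python
from h import *
s=read_state();c=get_calibration("wrist");i=camera("wrist")[:,:,::-1]
cv2.imwrite("pics/w12.png",i); np.save("w12c.npy",c,allow_pickle=True)
print(s["clock"],s["eef_pos"],s["eef_rot"],s["finger_gap"],s["wrist_force"],s["moment"])
crop(i,230,70,410,200,4.4,"w12a.png")
```

```text
21.625 [ 477.29966561 -293.96564504  138.55048068] [ 3.14008208e+00 -2.63539629e-03  3.01817680e+00] 47.487691422630455 [ 0.76943291 -0.05815671 -2.55805592] [ 0.04741619 -0.00843408  0.01352218]
```

View pics/w12a.png

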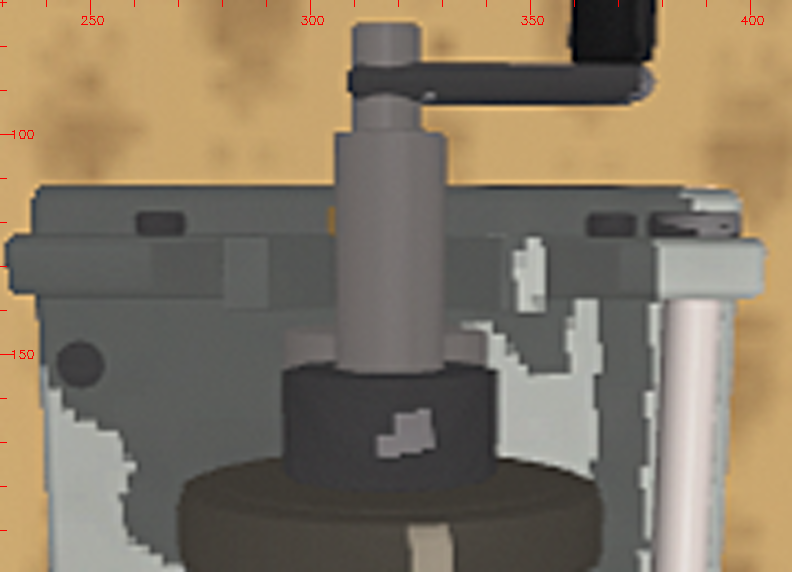

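Request:
carry_out:
  series:
    - {"delta_pos":[0,0,-15],"turn":[0,0,0],"hand":0.3}
    - {"delta_pos":[0,0,-27],"turn":[0,0,0],"hand":0.3}
    - {"delta_pos":[0,0,-37],"turn":[0,0,0],"hand":0.3}
    - {"delta_pos":[0,0,-45],"turn":[0,0,0],"hand":0.3}
    - {"delta_pos":[0,0,-49],"turn":[0,0,0],"hand":0.3}
    - {"delta_pos":[0,0,-51],"turn":[0,0,0],"hand":0.3}
    - {"delta_pos":[0,0,-52.5],"turn":[0,0,0],"hand":0.3}
    - {"delta_pos":[0,0,-53],"turn":[0,0,0],"hand":0.3}

```text
clock: 22.68
eef_pos: [477.9, -294.9, 87.1]
eef_rot: [-3.141, 0.0, 3.018]
wrist_force: [-1.1, 1.8, -0.2]
finger_gap: 47.2
```

Request:
carry_out:
  series:
    - {"delta_pos":[0,0,0],"turn":[0,0,0],"hand":0.6}
    - {"delta_pos":[0,0,0],"turn":[0,0,0],"hand":1}
    - {"delta_pos":[0,0,0],"turn":[0,0,0],"hand":1}
    - {"delta_pos":[0,0,10],"turn":[0,0,0],"hand":1}
    - {"delta_pos":[0,0,50],"turn":[0,0,0],"hand":1}
    - {"delta_pos":[-10,0,100],"turn":[0,0,0],"hand":1}
    - {"delta_pos":[-30,0,150],"turn":[0,0,0],"hand":1}
    - {"delta_pos":[-48,0,200],"turn":[0,0,0],"hand":1}

```text
clock: 23.68
eef_pos: [429.0, -294.7, 289.4]
eef_rot: [-3.141, 0.001, 3.018]
wrist_force: [-0.7, -0.1, -0.6]
finger_gap: 94.0
```

Run:
```python
from h import *
s=read_state();c=get_calibration("wrist");i=camera("wrist")[:,:,::-1]
cv2.imwrite("pics/w13.png",i); np.save("w13c.npy",c,allow_pickle=True)
print(s["clock"],s["eef_pos"],s["eef_rot"],s["finger_gap"])
crop(i,240,100,400,290,4.2,"w13a.png")
```

```text
23.675 [ 429.04839794 -294.65297006  289.40700666] [-3.14110318e+00  7.29187082e-04  3.01790469e+00] 94.03235764153644
```

View pics/w13a.png

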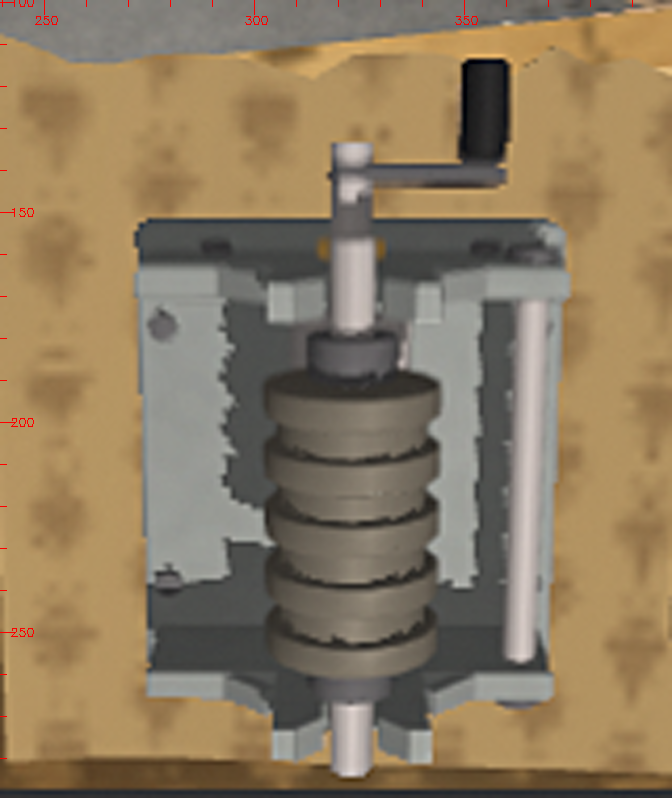

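The ringed roller sits in both embosser slots. Going back for the fluted one.

Request:
carry_out:
  series:
    - {"delta_pos":[0,60,0],"turn":[0,0,0.03],"hand":1}
    - {"delta_pos":[0,120,0],"turn":[0,0,0.06],"hand":1}
    - {"delta_pos":[0,180,0],"turn":[0,0,0.09],"hand":1}
    - {"delta_pos":[0,240,0],"turn":[0,0,0.12],"hand":1}
    - {"delta_pos":[0,300,0],"turn":[0,0,0.134],"hand":1}
    - {"delta_pos":[0,360,0],"turn":[0,0,0.134],"hand":1}
    - {"delta_pos":[0,420,0],"turn":[0,0,0.134],"hand":1}
    - {"delta_pos":[0,480,0],"turn":[0,0,0.134],"hand":1}

```text
clock: 24.72
eef_pos: [429.4, 187.2, 287.7]
eef_rot: [3.141, 0.001, -3.131]
wrist_force: [1.1, -0.3, 0.6]
finger_gap: 93.8
```

Request:
carry_out:
  series:
    - {"delta_pos":[5,60,-10],"turn":[0,0,0],"hand":1}
    - {"delta_pos":[15,120,-20],"turn":[0,0,0],"hand":1}
    - {"delta_pos":[30,170,-30],"turn":[0,0,0],"hand":1}
    - {"delta_pos":[45,205,-45],"turn":[0,0,0],"hand":1}
    - {"delta_pos":[48,212,-80],"turn":[0,0,0],"hand":1}
    - {"delta_pos":[48,212,-80],"turn":[0,0,0],"hand":1}

```text
clock: 25.48
eef_pos: [477.0, 396.9, 204.7]
eef_rot: [-3.139, -0.004, -3.131]
wrist_force: [-0.2, 0.3, 1.0]
finger_gap: 93.6
```

Request:
carry_out:
  series:
    - {"delta_pos":[0,0,-40],"turn":[0,0,0],"hand":1}
    - {"delta_pos":[0,0,-80],"turn":[0,0,0],"hand":1}
    - {"delta_pos":[0,0,-110],"turn":[0,0,0],"hand":1}
    - {"delta_pos":[0,0,-120],"turn":[0,0,0],"hand":1}
    - {"delta_pos":[0,0,-120],"turn":[0,0,0],"hand":0.4}
    - {"delta_pos":[0,0,-120],"turn":[0,0,0],"hand":0.3}
    - {"delta_pos":[0,0,-120],"turn":[0,0,0],"hand":0.3}
    - {"delta_pos":[0,0,-120],"turn":[0,0,0],"hand":0.3}
  squeeze: 25

```text
clock: 26.48
eef_pos: [478.0, 397.2, 87.5]
eef_rot: [3.141, 0.001, -3.131]
wrist_force: [0.3, -0.6, -0.3]
finger_gap: 57.2
```

Request:
carry_out:
  series:
    - {"delta_pos":[0,0,0],"turn":[0,0,0],"hand":0.3}
    - {"delta_pos":[0,0,0],"turn":[0,0,0],"hand":0.3}
    - {"delta_pos":[0,0,0],"turn":[0,0,0],"hand":0.3}
    - {"delta_pos":[0,0,0],"turn":[0,0,0],"hand":0.3}

```text
clock: 26.98
eef_pos: [477.9, 397.2, 87.1]
eef_rot: [3.141, 0.0, -3.131]
wrist_force: [-0.8, -0.3, 1.9]
finger_gap: 47.4
```

Request:
carry_out:
  series:
    - {"delta_pos":[0,0,5],"turn":[0,0,0],"hand":0.3}
    - {"delta_pos":[0,0,25],"turn":[0,0,0],"hand":0.3}
    - {"delta_pos":[0,0,65],"turn":[0,0,0],"hand":0.3}
    - {"delta_pos":[0,0,105],"turn":[0,0,0],"hand":0.3}
    - {"delta_pos":[0,-25,125],"turn":[0,0,0],"hand":0.3}
    - {"delta_pos":[0,-80,125],"turn":[0,0,0],"hand":0.3}
    - {"delta_pos":[0,-135,125],"turn":[0,0,0],"hand":0.3}
    - {"delta_pos":[0,-190,125],"turn":[0,0,0],"hand":0.3}
  squeeze: 40

```text
clock: 27.98
eef_pos: [477.4, 205.4, 211.8]
eef_rot: [-3.141, -0.0, -3.131]
wrist_force: [0.7, 0.7, -2.4]
finger_gap: 46.9
```

Request:
carry_out:
  series:
    - {"delta_pos":[0,-55,0],"turn":[0,0,0],"hand":0.3}
    - {"delta_pos":[0,-110,0],"turn":[0,0,0.01],"hand":0.3}
    - {"delta_pos":[-4,-165,0],"turn":[0,0,0.012],"hand":0.3}
    - {"delta_pos":[-4,-220,0],"turn":[0,0,0.012],"hand":0.3}
    - {"delta_pos":[-4,-250,0],"turn":[0,0,0.012],"hand":0.3}
    - {"delta_pos":[-4,-259.6,-30],"turn":[0,0,0.012],"hand":0.3}
    - {"delta_pos":[-4,-259.6,-70],"turn":[0,0,0.012],"hand":0.3}
    - {"delta_pos":[-4,-259.6,-70],"turn":[0,0,0.012],"hand":0.3}

```text
clock: 28.98
eef_pos: [472.4, -52.3, 140.0]
eef_rot: [3.141, -0.005, -3.12]
wrist_force: [0.2, -0.4, -2.2]
finger_gap: 46.9
```

Run:
```python
from h import *
s=read_state();c=get_calibration("wrist");i=camera("wrist")[:,:,::-1]
cv2.imwrite("pics/w14.png",i); np.save("w14c.npy",c,allow_pickle=True)
print(s["clock"],s["eef_pos"],s["eef_rot"],s["finger_gap"],s["wrist_force"],s["moment"])
crop(i,230,70,410,200,4.4,"w14a.png")
```

```text
28.975 [472.38643136 -52.34157641 140.04541391] [ 3.14053127 -0.00508885 -3.11971076] 46.9318135370794 [ 0.15383045 -0.42660115 -2.20029863] [ 0.02508742 -0.03594706 -0.00333327]
```

View pics/w14a.png

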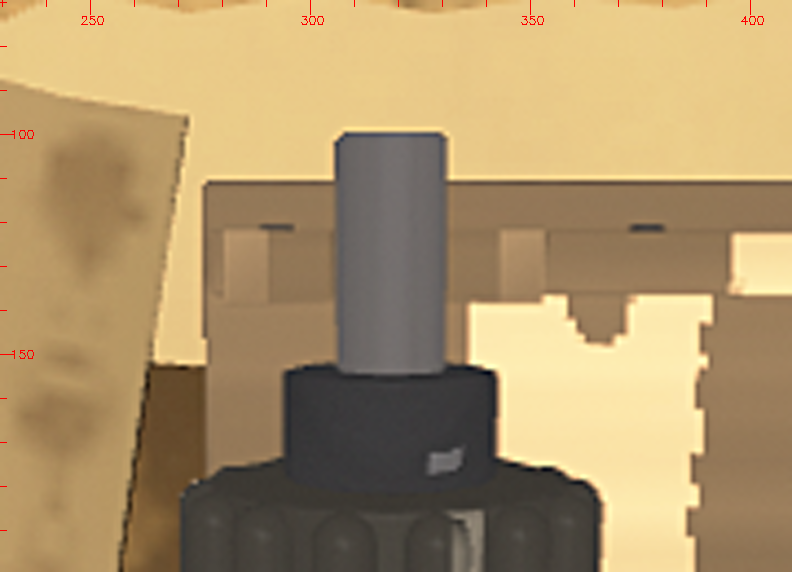

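Request:
carry_out:
  series:
    - {"delta_pos":[0,-0.4,-16],"turn":[0,0,0.006],"hand":0.3}
    - {"delta_pos":[0,-0.4,-28],"turn":[0,0,0.006],"hand":0.3}
    - {"delta_pos":[0,-0.4,-38],"turn":[0,0,0.006],"hand":0.3}
    - {"delta_pos":[0,-0.4,-46],"turn":[0,0,0.006],"hand":0.3}
    - {"delta_pos":[0,-0.4,-51],"turn":[0,0,0.006],"hand":0.3}
    - {"delta_pos":[0,-0.4,-53],"turn":[0,0,0.006],"hand":0.3}
    - {"delta_pos":[0,-0.4,-54.5],"turn":[0,0,0.006],"hand":0.3}
    - {"delta_pos":[0,-0.4,-55],"turn":[0,0,0.006],"hand":0.3}

```text
clock: 30.02
eef_pos: [473.9, -52.9, 87.1]
eef_rot: [-3.142, 0.0, -3.113]
wrist_force: [-0.6, 0.3, 0.8]
finger_gap: 47.2
```

Request:
carry_out:
  series:
    - {"delta_pos":[0,0,0],"turn":[0,0,0],"hand":0.6}
    - {"delta_pos":[0,0,0],"turn":[0,0,0],"hand":1}
    - {"delta_pos":[0,0,0],"turn":[0,0,0],"hand":1}
    - {"delta_pos":[0,0,10],"turn":[0,0,0],"hand":1}
    - {"delta_pos":[0,0,50],"turn":[0,0,0],"hand":1}
    - {"delta_pos":[-10,0,100],"turn":[0,0,0],"hand":1}
    - {"delta_pos":[-30,0,150],"turn":[0,0,0],"hand":1}
    - {"delta_pos":[-44,0,195],"turn":[0,0,0],"hand":1}

```text
clock: 31.02
eef_pos: [429.0, -52.8, 284.6]
eef_rot: [-3.141, 0.001, -3.113]
wrist_force: [0.3, 0.0, 0.2]
finger_gap: 94.2
```

Run:
```python
from h import *
s=read_state();c=get_calibration("wrist");i=camera("wrist")[:,:,::-1]
cv2.imwrite("pics/w15.png",i); np.save("w15c.npy",c,allow_pickle=True)
print(s["clock"],s["eef_pos"],s["eef_rot"],s["finger_gap"])
crop(i,220,100,420,290,4,"w15a.png")
```

```text
31.025 [428.98845536 -52.80781758 284.55737622] [-3.14123520e+00  1.44203919e-03 -3.11338103e+00] 94.17217582669787
```

View pics/w15a.png

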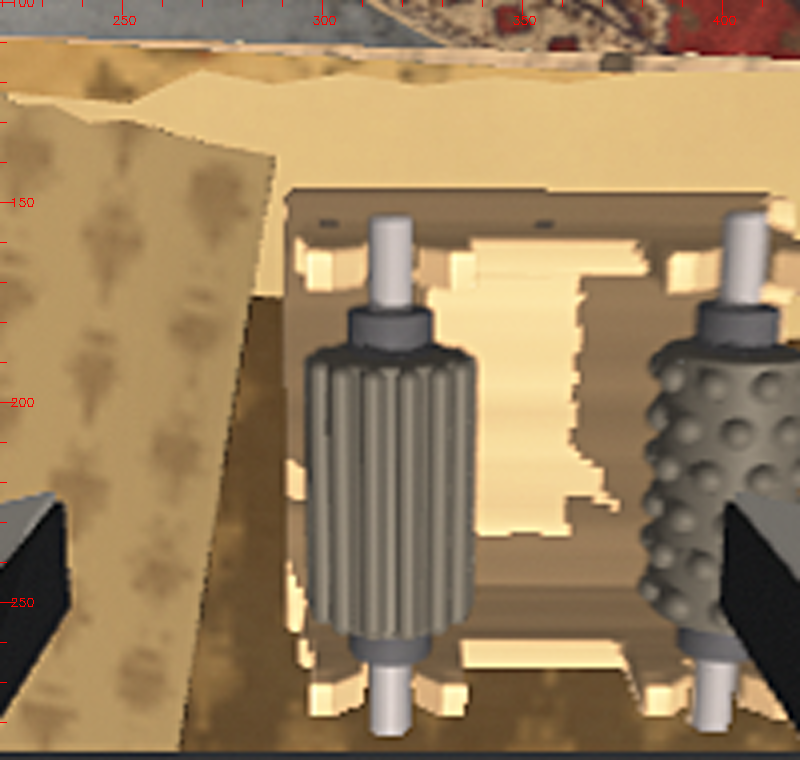

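The fluted roller is seated in the right rack place. Back for the guard.

Request:
carry_out:
  series:
    - {"delta_pos":[8,55,0],"turn":[0,0,-0.005],"hand":1}
    - {"delta_pos":[16,115,0],"turn":[0,0,-0.017],"hand":1}
    - {"delta_pos":[25,175,0],"turn":[0,0,-0.017],"hand":1}
    - {"delta_pos":[35,235,0],"turn":[0,0,-0.017],"hand":1}
    - {"delta_pos":[45,285,-10],"turn":[0,0,-0.017],"hand":1}
    - {"delta_pos":[49,299.5,-30],"turn":[0,0,-0.017],"hand":1}
    - {"delta_pos":[49,299.5,-60],"turn":[0,0,-0.017],"hand":1}
    - {"delta_pos":[49,299.5,-60],"turn":[0,0,-0.017],"hand":1}

```text
clock: 32.08
eef_pos: [478.1, 246.5, 220.7]
eef_rot: [-3.14, -0.003, -3.13]
wrist_force: [1.0, -0.6, -0.2]
finger_gap: 94.5
```

Request:
carry_out:
  series:
    - {"delta_pos":[0,0,-30],"turn":[0,0,0],"hand":1}
    - {"delta_pos":[0,0,-60],"turn":[0,0,0],"hand":1}
    - {"delta_pos":[0,0,-85],"turn":[0,0,0],"hand":1}
    - {"delta_pos":[0,0,-93.5],"turn":[0,0,0],"hand":1}
    - {"delta_pos":[0,0,-93.5],"turn":[0,0,0],"hand":0.5}
    - {"delta_pos":[0,0,-93.5],"turn":[0,0,0],"hand":0.05}
    - {"delta_pos":[0,0,-93.5],"turn":[0,0,0],"hand":0.05}
    - {"delta_pos":[0,0,-93.5],"turn":[0,0,0],"hand":0.05}
  squeeze: 25

```text
clock: 33.08
eef_pos: [479.0, 246.7, 128.9]
eef_rot: [3.141, 0.001, -3.13]
wrist_force: [-0.3, 0.6, 0.0]
finger_gap: 57.4
```

Request:
carry_out:
  series:
    - {"delta_pos":[0,0,0],"turn":[0,0,0],"hand":0.05}
    - {"delta_pos":[0,0,0],"turn":[0,0,0],"hand":0.05}
    - {"delta_pos":[0,0,0],"turn":[0,0,0],"hand":0.05}
    - {"delta_pos":[0,0,0],"turn":[0,0,0],"hand":0.05}
    - {"delta_pos":[0,0,0],"turn":[0,0,0],"hand":0.05}
    - {"delta_pos":[0,0,0],"turn":[0,0,0],"hand":0.05}
    - {"delta_pos":[0,0,0],"turn":[0,0,0],"hand":0.05}

```text
clock: 33.95
eef_pos: [478.9, 246.6, 128.4]
eef_rot: [-3.142, -0.0, -3.13]
wrist_force: [0.4, 0.0, 0.2]
finger_gap: 13.5
```

Run:
```python
from h import *
s=read_state();c=get_calibration("wrist");i=camera("wrist")[:,:,::-1]
cv2.imwrite("pics/w16.png",i)
print(s["clock"],s["eef_pos"],s["eef_rot"],s["finger_gap"],s["wrist_force"],s["moment"])
```

```text
33.95 [478.85886715 246.60421296 128.43741806] [-3.14158941e+00 -2.64063549e-05 -3.13040759e+00] 13.477757200966845 [0.38193468 0.04826199 0.23606181] [0.03223047 0.02637554 0.01509833]
```

View pics/w16.png

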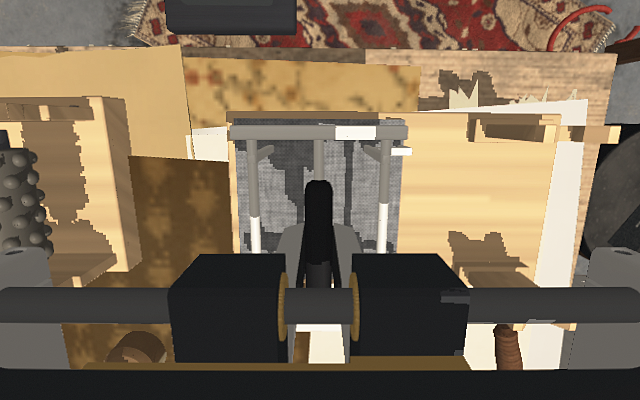

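Request:
carry_out:
  series:
    - {"delta_pos":[0,0,5],"turn":[0,0,0],"hand":0.05}
    - {"delta_pos":[0,0,40],"turn":[0,0,0],"hand":0.05}
    - {"delta_pos":[0,0,90],"turn":[0,0,0],"hand":0.05}
    - {"delta_pos":[0,0,130],"turn":[0,0,0],"hand":0.05}
    - {"delta_pos":[0,-30,141],"turn":[0,0,0],"hand":0.05}
    - {"delta_pos":[0,-80,141],"turn":[0,0,-0.01],"hand":0.05}
    - {"delta_pos":[0,-135,141],"turn":[0,0,-0.03],"hand":0.05}
    - {"delta_pos":[0,-190,141],"turn":[0,0,-0.05],"hand":0.05}
  squeeze: 45

```text
clock: 35.0
eef_pos: [478.5, 55.0, 269.7]
eef_rot: [3.142, 0.0, 3.103]
wrist_force: [0.6, -0.6, -2.8]
finger_gap: 13.7
```

Request:
carry_out:
  series:
    - {"delta_pos":[0,-55,0],"turn":[0,0,-0.02],"hand":0.05}
    - {"delta_pos":[0,-110,0],"turn":[0,0,-0.04],"hand":0.05}
    - {"delta_pos":[0,-165,0],"turn":[0,0,-0.06],"hand":0.05}
    - {"delta_pos":[0,-220,0],"turn":[0,0,-0.08],"hand":0.05}
    - {"delta_pos":[0,-275,0],"turn":[0,0,-0.081],"hand":0.05}
    - {"delta_pos":[-1,-320,0],"turn":[0,0,-0.081],"hand":0.05}
    - {"delta_pos":[-1,-349,0],"turn":[0,0,-0.081],"hand":0.05}
    - {"delta_pos":[-1,-349,-15],"turn":[0,0,-0.081],"hand":0.05}

```text
clock: 36.0
eef_pos: [477.7, -294.0, 254.5]
eef_rot: [-3.141, 0.001, 3.02]
wrist_force: [0.2, 0.0, -2.9]
finger_gap: 13.2
```

Request:
carry_out:
  series:
    - {"delta_pos":[0,0,0],"turn":[0,0,0],"hand":0.05}
    - {"delta_pos":[0,0,0],"turn":[0,0,0],"hand":0.05}

```text
clock: 36.25
eef_pos: [478.1, -291.5, 254.8]
eef_rot: [-3.142, 0.0, 3.023]
wrist_force: [0.5, -0.1, -1.9]
finger_gap: 13.6
```

Run:
```python
from h import *
s=read_state()
print(s["clock"],s["eef_pos"],s["eef_rot"],s["finger_gap"],s["wrist_force"],s["moment"])
c=get_calibration("wrist");i=camera("wrist")[:,:,::-1]
cv2.imwrite("pics/w17.png",i)
crop(camera("scene")[:,:,::-1],300,150,500,340,4,"s17.png")
```

```text
36.25 [ 478.05535664 -291.50035515  254.77655127] [-3.14158826e+00  1.55021365e-04  3.02286267e+00] 13.626672763345091 [ 0.50046087 -0.07963923 -1.91298713] [-0.01315162  0.01040327 -0.06637295]
```

View pics/w17.png

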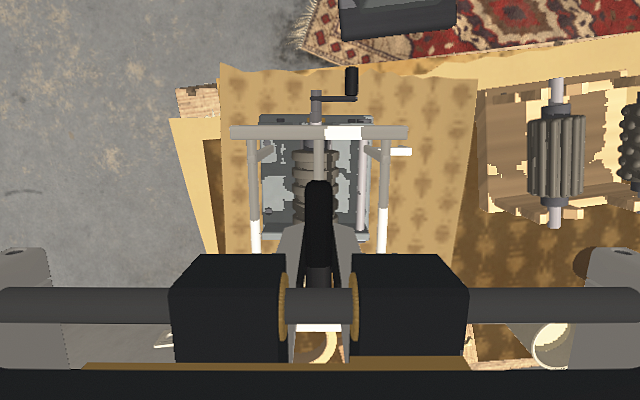

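View pics/s17.png

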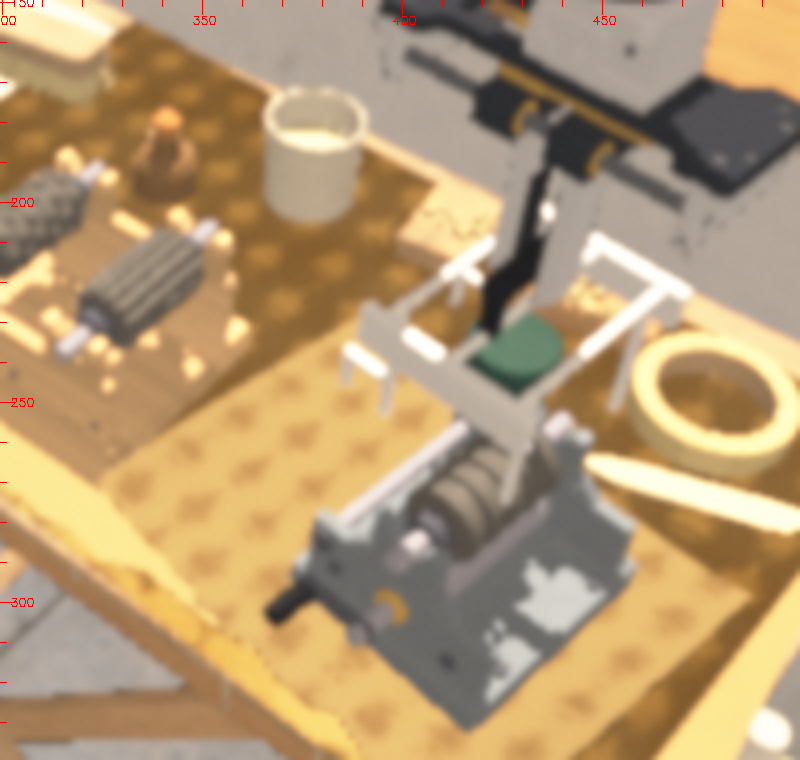

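Request:
carry_out:
  series:
    - {"delta_pos":[0,0,-15],"turn":[0,0,0],"hand":0.05}
    - {"delta_pos":[0,0,-35],"turn":[0,0,0],"hand":0.05}
    - {"delta_pos":[0,0,-55],"turn":[0,0,0],"hand":0.05}
    - {"delta_pos":[0,0,-75],"turn":[0,0,0],"hand":0.05}
    - {"delta_pos":[0,0,-90],"turn":[0,0,0],"hand":0.05}
    - {"delta_pos":[0,0,-98],"turn":[0,0,0],"hand":0.05}
    - {"delta_pos":[0,0,-101],"turn":[0,0,0],"hand":0.05}
    - {"delta_pos":[0,0,-101],"turn":[0,0,0],"hand":0.05}

```text
clock: 37.35
eef_pos: [478.0, -292.5, 153.7]
eef_rot: [-3.141, 0.0, 3.022]
wrist_force: [-0.2, 0.6, -2.6]
finger_gap: 13.5
```

Request:
carry_out:
  series:
    - {"delta_pos":[0,0,-2],"turn":[0,0,0],"hand":0.05}
    - {"delta_pos":[0,0,-3.5],"turn":[0,0,0],"hand":0.05}
    - {"delta_pos":[0,0,-4.5],"turn":[0,0,0],"hand":0.05}
    - {"delta_pos":[0,0,-5],"turn":[0,0,0],"hand":0.05}
    - {"delta_pos":[0,0,-5],"turn":[0,0,0],"hand":0.05}

```text
clock: 37.98
eef_pos: [477.9, -292.5, 149.4]
eef_rot: [-3.141, 0.001, 3.022]
wrist_force: [-2.8, 2.6, 7.2]
finger_gap: 13.6
```

Run:
```python
from h import *
s=read_state()
print(s["clock"],s["eef_pos"],s["eef_rot"],s["finger_gap"],s["wrist_force"],s["moment"])
cv2.imwrite("pics/w18.png",camera("wrist")[:,:,::-1])
crop(camera("scene")[:,:,::-1],330,190,500,340,4.5,"s18.png")
```

```text
37.975 [ 477.94283223 -292.45122244  149.40399864] [-3.14117143e+00  6.59912231e-04  3.02185503e+00] 13.613846395210796 [-2.82676111  2.55005408  7.22520549] [ 0.49612525  0.6711024  -0.03053506]
```

View pics/s18.png

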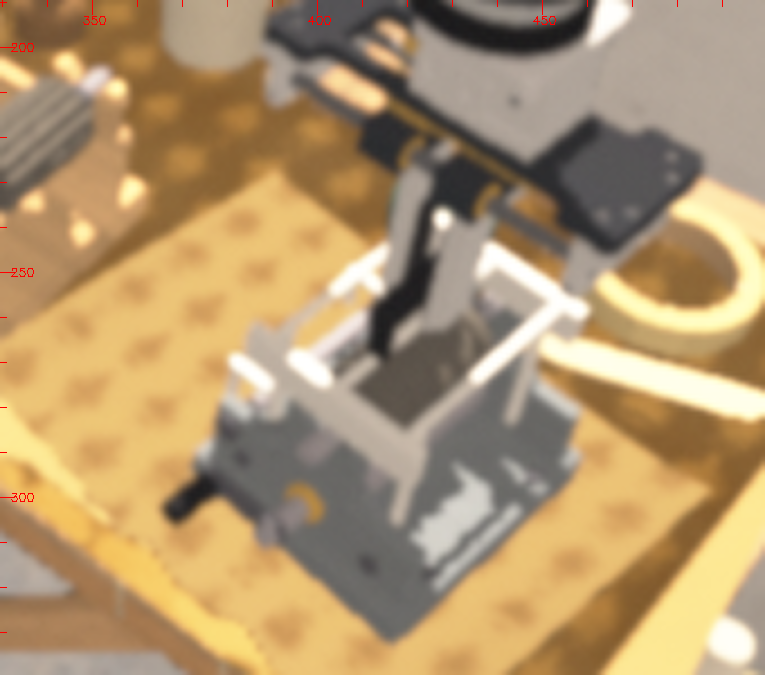

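View pics/w18.png

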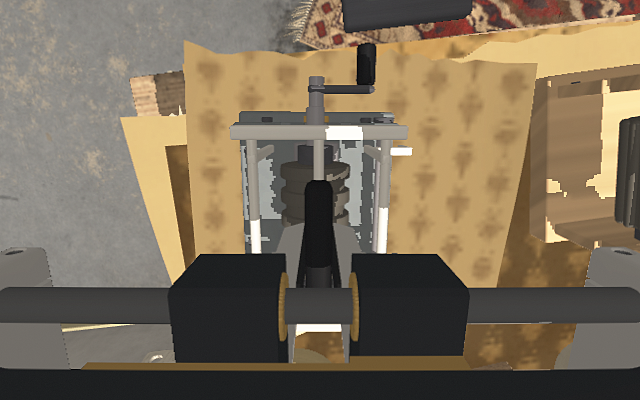

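Same height and same view as at the first grasp, with a light contact force. Releasing.

Request:
carry_out:
  series:
    - {"delta_pos":[0,0,0.3],"turn":[0,0,0],"hand":0.05}
    - {"delta_pos":[0,0,0.3],"turn":[0,0,0],"hand":0.3}
    - {"delta_pos":[0,0,0.3],"turn":[0,0,0],"hand":0.6}
    - {"delta_pos":[0,0,0.3],"turn":[0,0,0],"hand":0.9}
    - {"delta_pos":[0,0,0.3],"turn":[0,0,0],"hand":0.9}
    - {"delta_pos":[0,0,15],"turn":[0,0,0],"hand":0.9}
    - {"delta_pos":[0,0,55],"turn":[0,0,0],"hand":0.9}
    - {"delta_pos":[-20,0,100],"turn":[0,0,0],"hand":0.9}

```text
clock: 39.08
eef_pos: [457.9, -292.2, 250.1]
eef_rot: [3.141, -0.0, 3.023]
wrist_force: [-0.3, -0.5, -0.8]
finger_gap: 79.9
```

Request:
carry_out:
  series:
    - {"delta_pos":[-26,0,51],"turn":[0,0,0],"hand":0.9}
    - {"delta_pos":[-26,0,51],"turn":[0,0,0],"hand":0.9}
    - {"delta_pos":[-26,0,51],"turn":[0,0,0],"hand":0.9}

```text
clock: 39.45
eef_pos: [431.8, -292.3, 299.5]
eef_rot: [-3.142, 0.0, 3.022]
wrist_force: [0.2, 1.1, -0.5]
finger_gap: 84.2
```

Run:
```python
from h import *
s=read_state()
print(s["clock"],s["eef_pos"],s["eef_rot"],s["finger_gap"],s["wrist_force"],s["moment"])
i=camera("wrist")[:,:,::-1]; cv2.imwrite("pics/w19.png",i); crop(i,220,100,420,290,4,"w19a.png")
crop(camera("scene")[:,:,::-1],180,130,500,340,2.5,"s19.png")
```

```text
39.45 [ 431.84070194 -292.28103537  299.47988181] [-3.14157129e+00  1.48657280e-04  3.02169280e+00] 84.16834689410551 [ 0.24770666  1.06752755 -0.47055363] [ 0.00939975 -0.01159065  0.00123765]
```

View pics/w19a.png

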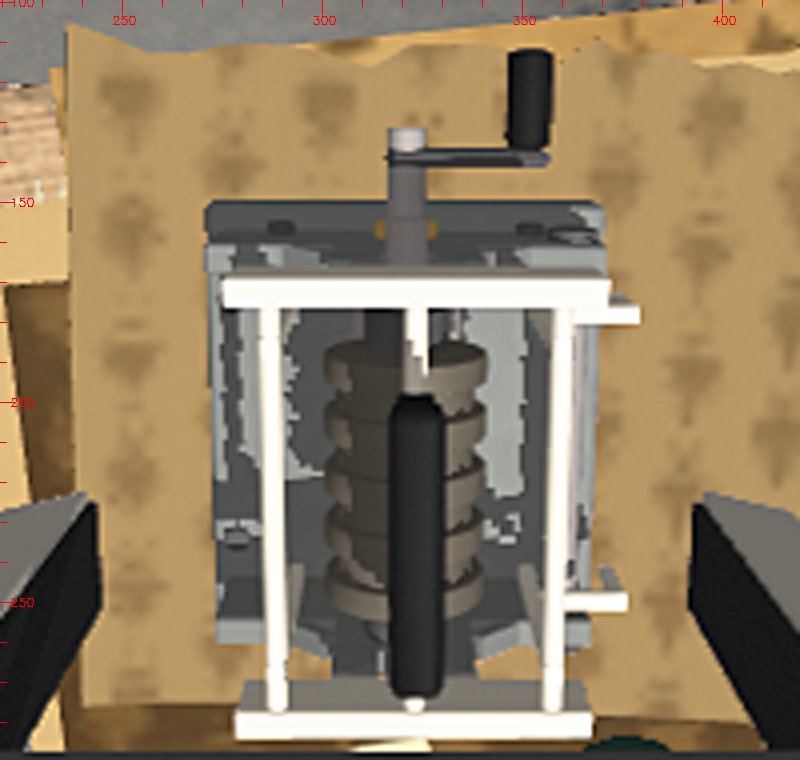

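View pics/s19.png

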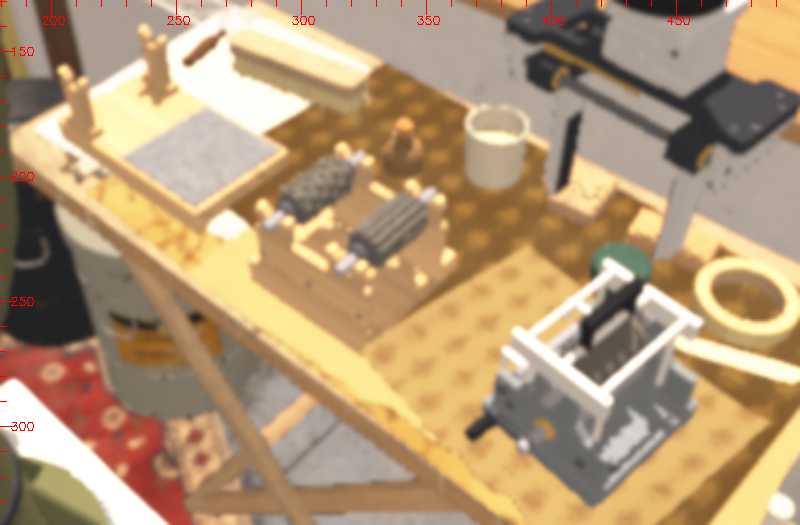

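```bash
python3 -c "
from cell import *
s=read_state();print(s['clock'],abs(s['qd']).max());print(sign_off())"
```

```text
39.55 0.005929376446623734
the job is handed in; nothing more can be done
None
```

The roller change is done and handed in at 39.6 s; I know of no failed check.

- **Order of work:** I lifted the guard onto the felt and parked the fluted roller on the board rest. Then I fitted the ringed roller in the embosser, moved the fluted roller to the right rack place, and put the guard back where it came from.
- **Rollers:** Wrist pictures show both rollers lying in their slots. The knobbed roller and the things at the back were not touched.
- **Guard:** At release the tool was at the same height (149.4 mm) and position (within 0.1 mm) as when I first gripped it. The view afterwards matches the starting picture. I judged the hooks over the rail and the guard lying level from that match, not by a separate measurement.
- **Forces:** The wrist force I read at the end of each move was about 8 N at most, on setting the guard down.
- **Disagreements:** Camera estimates of the guard handle's position along the axle differed by about 2–4 mm. The handle also sat about 2.5 mm towards +y from straight above my measured seat, both at the start and after I put it back. I used the gripped position in both cases.

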